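# Load and run the parcel scanning slide

## Task

Scan the smallest parcel: lay it flat in the orange corner nest on the scanner's carriage, then push the carriage by its orange tab all the way in under the scanner head until its spring catch snaps and it stays there. Then slide the black selector grip until it is level with the green index clip beside its track, and finally press the red start button right down and let it come up again. Leave the date stamp and the larger loose parcel where they are.

Things in the scene. Friction and masses are not known exactly. Their poses are not given: they have to be found in the camera images.
- scanner: grey base plate of the scanning slide, fixed, 235 x 159 mm, top 34 mm above the table. Origin near its middle, 22 mm above the table; x is the direction in which the carriage is pushed in, y left, z up. In this frame: the carriage runs on y = -35 mm; black scanner head x 67 to 117, y -65 to -5, z 85 to 107 mm; spring catch, a small aluminium block, at x 35, y 25 mm, top z 34 mm
- carriage (a joint): how far the carriage is pushed in along the scanner's x, m: 0 right out, 0.075 fully home. The spring catch resists from about 0.059 to 0.066 with up to about 12 N; past 0.066 it snaps the carriage on to about 0.075 and holds it there; short of 0.066 it pushes it back
- nest (a point): centre of the nest's floor on the carriage, 48 mm above the table; moves with it, axes as the scanner's. The nest is 84 mm along x and 62 mm along y between four orange corner angles 12 mm high above its floor; the long sides are open for 64 mm between the corners, so fingers can reach down there
- tab (a point): top centre of the carriage's orange push tab, 82 mm above the table: an upright plate 10 mm thick along x, 44 mm wide along y, from 40 mm up, on the carriage's outer end (52 mm on the -x side of the nest's centre)
- parcel: smallest brown cardboard parcel, 55 x 76 x 30 mm (own x, y, z), 0.22 kg, loose on the table; origin at the centre of its underside. It fits the nest with its 76 mm side along the scanner's x
- selector (a joint): position of the black selector grip along its track, m, 0 to 0.09; grows along the scanner's x
- selector_top (a point): top centre of the selector grip, 78 mm above the table; the grip is 14 x 14 mm, upright from 48 to 78 mm, with a white centre line; its track (26 mm wide, top 42 mm above the table) lies along the scanner's x at y = 50 mm
- index: green index clip, 10 mm along the scanner's x, 11 mm wide, 10 mm high, fixed on the plate just left of the selector's track; origin at the centre of its underside (34 mm above the table), axes as the scanner's. The selector is set when its grip's centre has the same scanner x as the clip's
- start (a joint): travel of the red start button, m: 0 up, 0.006 fully down (5 N); springs back
- start_top (a point): top centre of the red round start button, 24 mm across, on the near left of the plate; 52 mm above the table when up
- stamp: bystander: red and black date stamp, 40 x 71 x 78 mm, standing on the table; origin at the centre of its underside
- big_parcel: bystander: larger brown parcel, 70 x 102 x 57 mm; origin at the centre of its underside

How it is judged:
By the outcome, as a careful person would: the job done as asked, in the order asked, and still so for the second after the job is handed in, with the robot touching nothing.
It also fails if it takes over 72 s, if anything falls off the work surface, if the arm or the gripper's body presses on something with over 40 N, if the wrist force passes 120 N, or if a joint passes its speed limit or range.

## Robot

A 6-joint arm with a two-finger parallel gripper is mounted at the origin on the work surface; the furniture and walls round the work are solid. World frame = base frame: x ahead of the robot, y to its left, z up, the work surface at z = 0. Lengths are in m, angles in rad, forces in N, time in s.
With the tool pointing down it reaches from about 0.35 to 0.725 m from the base axis. Payload 4.3 kg.
Tool frame: the origin (TCP) lies at the very end of the fingers, on their centre line; the grasp point (between the pads) lies behind it (env.pinch_z is the z of the grasp point in the tool frame, in m); z points along the fingers, y is the line along which they close (so a half turn about z gives the same grasp; the last joint's range is limited). The gripper opens to 85 mm and grips with 20 to 120 N. Pads are 22 mm wide; open, the fingers measure 114 mm over their backs; the gripper's body (76 mm by 85 mm) begins 54 mm behind the grasp point. The pads swing forward as they close: fully open they stand 13 mm farther back than shut.
Start: joints at [-1.4, 0.377, 0.081, 1.274, 0, 1.46], TCP at [0.159, -0.553, 0.201] pointing down, gripper open.
Joint ranges: [-2.72, 2.72], [-0.84, 1.66], [-1.02, 1.22], [-1.77, 2.12], [-1.37, 1.28], [-3.14, 3.14]. Speed limits (rad/s): [2.57, 2.57, 3.14, 3.14, 3.14, 3.14].

## Interface

Orientations are given as a unit quaternion [w, x, y, z].
In Python, from rig import monitor, grab_frame, get_calibration, hand_in, regions_of, pinpoint, env gives the robot as it stands.
- The arm moves only by the tool arm_command, never from a script. Its argument "moves" is a list of rows, each a list of 3 entries, a list of its own where there are three numbers: the shift along the tool's x, y, z scaled (see below), then the turn about the tool's z scaled (see below), then the opening, from 0 (shut) to 1 (fully open). In form: [[[dx, dy, dz], twist, gripper], ...]. A call has exactly 10 rows; each row shifts and turns the commanded pose from where the row before left it, along the tool's axes as they then stand; what a row does not reach is not made up. The controller multiplies each number of a shift by 25 cm and each number of a turn by pi/2 rad. A row lasts 1/8 s, in which the tool goes at most 62.5 mm and 10.7 degrees, less where a joint would pass 70% of its speed; a pose out of reach is approached as far as the arm can. A call with a number of a shift or a turn outside -1 to 1 is refused whole. A call with a gripper value outside its range is refused whole. The fingers move at their own pace and stop on an object; "force" is the grip in N (left out, the last holds). Time passes only in rows, so rows that do not move let the fingers close, or fill a call up. It gives the time, the measured TCP pose, the force, the opening and the grip force at its end, in the units of the state.
- monitor.get_obs(): the state, without advancing time (a new reading comes with each control period).
- grab_frame(name): name is "scene" or "top" or "wrist"; returns (picture, depth): 420x560x3 uint8, red, green, blue; 420x560 float32, m along the optical axis (not along the pixel's ray), 0 where there is no reading.
- get_calibration(name): a dict with "fx", "fy", "cx", "cy" (pixels), "xyz" and "attitude" of the camera in the world. Camera axes: x right, y down, z forward; pixel columns grow to the right and rows downward; lengths in m; the calibration is good to about 2 mm. A picture is of the moment at which its call begins: read the wrist's pose just before it. get_calibration takes no time and is no camera call; for the wrist camera it gives the pose at the moment of the call.
- hand_in(): hands the job in; it is judged then, once.
Trained networks look in the newest picture that a camera, given by its name, has taken for a name from the list of things; names that differ only in an ending like _2 or _b are one class to them, and where a whole thing is asked for, a point or a joint stands for the part that bears it (a point fixed in the world has none). Each returns a list of dicts, best first, with "confidence" (0 to 1); they miss things now and then, are a little off and sometimes report something else, mostly with a low value. They report only what shows in the picture. A call takes as long as a camera call.
- regions_of(camera, query): "region" (420x560 bool, what is visible of it) and "rect" ([left, top, right, bottom] in pixels, round what is visible of it).
- pinpoint(camera, query): "centre" ([column, row] in pixels: a listed point, or the origin of a listed thing).
The state is a dict: "clock": time; "q": joint angles; "joint_vel": joint speeds; "joint_efforts": joint torques, N m; "eef_pos": TCP position; "ee_rot": TCP orientation; "contact_force": force on the tool from outside, world axes, zero at the start; "torque": the same for the moment, N m; "grip_width": finger opening in m; "grip_force": force on a finger pad.
Only numpy, scipy, OpenCV 4.12 (cv2) and the standard library are available. Lean on these libraries where they do the work, as an engineer would, in place of code of your own. Each camera call takes 0.05 s, during which the arm holds its last target. There are 200 camera calls.

## Working session

There is one attempt and no reset: what is moved stays moved. The work goes in short steps, Python scripts to look and compute and a tool call to move; the robot and the scene stay as the last step left them, time stands still between calls to the robot, and variables do not carry over. Pictures are saved under pics/ and viewed, at most 10 in all, crops included, and the job is handed in when it is done.

Besides the shell and the picture viewer there is one more tool, called after "Call:" by a JSON object that holds its "api" and its "payload", one argument or row to a line. arm_command: Moves the arm, as the interface text tells. Shifts and turns lie within -1 to 1; 1 stands for 25 cm of shift or pi/2 rad of turn. Its arguments: {"type":"object","properties":{"moves":{"type":"array","items":{"type":"array"}},"force":{"type":"number"}},"required":["moves"]}

```bash
ls; mkdir -p pics; cat > h.py <<'E'
import numpy as np, cv2
from rig import monitor, grab_frame, get_calibration, hand_in, regions_of, pinpoint, env
from scipy.spatial.transform import Rotation as R
def rot(q): return R.from_quat([q[1],q[2],q[3],q[0]])
def cam(n):
    c=get_calibration(n); a=np.array(c['attitude'],float)
    M=a if a.shape==(3,3) else rot(a).as_matrix()
    return c,M,np.array(c['xyz'])
def ray(C,p):
    c,M,t=C; return M@np.array([(p[0]-c['cx'])/c['fx'],(p[1]-c['cy'])/c['fy'],1.])
def unproj(C,p,d): return C[2]+ray(C,p)*d
def onz(C,p,z):
    r=ray(C,p); return C[2]+r*(z-C[2][2])/r[2]
def tri(Cs,ps):
    A=np.zeros((3,3));b=np.zeros(3)
    for C,p in zip(Cs,ps):
        r=ray(C,p);r/=np.linalg.norm(r);P=np.eye(3)-np.outer(r,r);A+=P;b+=P@C[2]
    return np.linalg.solve(A,b)
def save(n,im): cv2.imwrite('pics/'+n,cv2.cvtColor(im,cv2.COLOR_RGB2BGR))
E
python3 - <<'E'
from h import *
np.set_printoptions(precision=4,suppress=True)
print(monitor.get_obs()); print(env.pinch_z)
for n in ['scene','top']:
    im,d=grab_frame(n); save(n+'0.png',im); C=cam(n); print(n,get_calibration(n))
    for q in ['scanner','parcel','big_parcel','nest','tab','selector_top','index','start_top','stamp']:
        for r in pinpoint(n,q)[:2]:
            c=r['centre']; u,v=[int(round(x)) for x in c]
            dd=d[v,u] if 0<=v<420 and 0<=u<560 else 0
            print(q,round(r['confidence'],2),np.round(c,1),unproj(C,c,dd))
E
```

```text
pics
{'clock': 0.0, 'q': array([-1.4003,  0.3781,  0.0796,  1.2744, -0.    ,  1.4605]), 'joint_vel': array([-0.0007, -0.0003, -0.0003,  0.0003,  0.0011,  0.0005]), 'joint_efforts': array([  0.0015, -46.36  ,  26.9879,   0.0208,  -0.    ,  -0.    ]), 'eef_pos': array([ 0.1592, -0.5517,  0.1997]), 'ee_rot': array([-0.001 ,  0.9902,  0.1399, -0.    ]), 'contact_force': array([-0.4007, -0.0279,  0.323 ]), 'torque': array([ 0.0367, -0.0094, -0.0049]), 'grip_force': 0.0, 'grip_width': 0.08496817853050707}
-0.0187
scene {'fx': 475.9963877820414, 'fy': 475.9963877820414, 'cx': 273.4592544496962, 'cy': 212.79136141168925, 'xyz': array([ 0.1713, -0.9982,  0.789 ]), 'attitude': array([-0.3628,  0.9079, -0.1982,  0.0698])}
scanner 0.63 [283.2 187.4] [ 0.4983 -0.2944  0.05  ]
parcel 0.93 [318.2 256.7] [ 0.4855 -0.4882  0.0295]
big_parcel 0.67 [357.9 306.2] [ 0.4878 -0.6327  0.0524]
nest 0.57 [271.9 195. ] [ 0.4652 -0.306   0.0503]
selector_top 0.54 [248.9 164.2] [ 0.4476 -0.2186  0.0781]
start_top 0.54 [233.7 177.2] [ 0.4067 -0.2244  0.0589]
stamp 0.59 [250.3 265.1] [ 0.3578 -0.4364  0.0109]
top {'fx': 418.4202220047042, 'fy': 418.4202220047042, 'cx': 274.307979472406, 'cy': 210.6652920785478, 'xyz': array([ 0.3561, -0.3967,  0.9165]), 'attitude': array([-0.0325,  0.7081, -0.7044,  0.0354])}
scanner 0.96 [212.5 184. ] [ 0.4957 -0.2697  0.0454]
scanner 0.26 [186.3 201.5] [ 0.4544 -0.2227  0.0793]
parcel 0.95 [300.4 189.3] [ 0.488  -0.4558  0.0283]
big_parcel 0.93 [368.  182.9] [ 0.498  -0.5945  0.0567]
big_parcel 0.27 [179.9 182.2] [ 0.4996 -0.2004  0.0422]
nest 0.74 [227.7 198.7] [ 0.4642 -0.3026  0.0495]
tab 0.58 [223.6 221.3] [ 0.4148 -0.2984  0.0798]
selector_top 0.5 [185.8 202.8] [ 0.4519 -0.2214  0.0778]
index 0.41 [179.8 184.2] [ 0.4965 -0.1988  0.0355]
start_top 0.48 [187.8 229.4] [ 0.3995 -0.222   0.0543]
stamp 0.58 [285.2 248.8] [ 0.3606 -0.4219  0.0798]
stamp 0.5 [211.5 178. ] [ 0.5056 -0.2698  0.0619]
```

```bash
python3 - <<'E'
import cv2
a=cv2.imread('pics/top0.png'); cv2.imwrite('pics/topc.png',cv2.resize(a[130:290,150:420],None,fx=2.9,fy=2.9,interpolation=cv2.INTER_CUBIC))
a=cv2.imread('pics/scene0.png'); cv2.imwrite('pics/scenec.png',cv2.resize(a[110:350,190:440],None,fx=2.5,fy=2.5,interpolation=cv2.INTER_CUBIC))
E
```

```text
(no output)
```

View pics/topc.png

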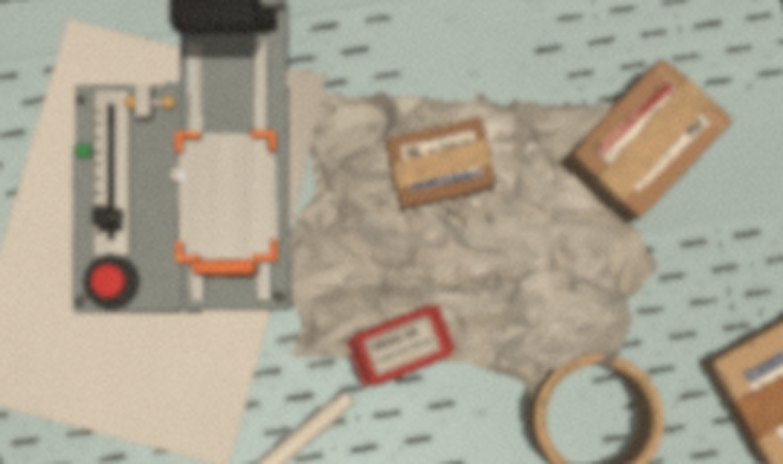

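View pics/scenec.png

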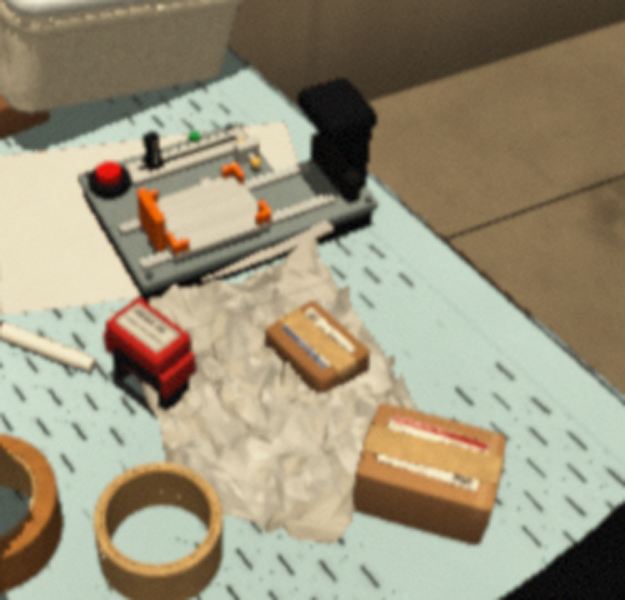

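The top crop (2.9x, offset 150,130) shows the nest at about (227,197), tab at (225,267), parcel at (441,163), stamp at (402,345), selector at (107,215), clip at (84,150) and button at (108,282). The scene crop agrees. The other networks' hits match these positions, and the low-confidence seconds are false.

```bash
cat >> h.py <<'E'
def rect(n,q,z,im_d,pick=0):
    C=cam(n); m=regions_of(n,q)[pick]['region']; v,u=np.nonzero(m&(im_d>0))
    P=np.array([unproj(C,(a,b),im_d[b,a]) for a,b in zip(u,v)])
    P=P[abs(P[:,2]-z)<.006]
    (c,s,a)=cv2.minAreaRect((P[:,:2]*1000).astype(np.float32))
    return np.round(c,1),np.round(s,1),round(a,1),np.median(P[:,2]).round(4),len(P)
E
python3 - <<'E'
from h import *
im,d=grab_frame('top')
for q,z in [('parcel',.03),('big_parcel',.057),('scanner',.034),('tab',.08),('nest',.048),('index',.044),('stamp',.078)]:
    try: print(q,rect('top',q,z,d))
    except Exception as e: print(q,e)
print(get_calibration('wrist'))
E
```

```text
parcel (array([ 496.8, -459. ]), array([54.9, 75.5]), 14.3, np.float64(0.0289), 849)
big_parcel (array([ 511.6, -608.6]), array([69.8, 99.8]), 46.4, np.float64(0.0559), 1523)
scanner (array([ 502.3, -267.5]), array([235.1, 160.7]), 0.6, np.float64(0.0339), 3692)
tab (array([ 414.6, -304.4]), array([10.1, 42.4]), 0.5, np.float64(0.0811), 115)
nest (array([ 461.1, -302.9]), array([102.7,  71.9]), 0.6, np.float64(0.0478), 1366)
index (array([0., 0.]), array([0., 0.]), 0.0, np.float64(nan), 0)
stamp (array([ 361.4, -428.5]), array([39.3, 62. ]), 22.0, np.float64(0.0775), 600)
{'fx': 375.2098177404706, 'fy': 375.2098177404706, 'cx': 280.9700545555466, 'cy': 205.16430554551678, 'xyz': array([ 0.22910912, -0.5332362 ,  0.37486035]), 'attitude': array([ 0.11545541,  0.79089416, -0.59473227, -0.08631339])}
  return _methods._mean(a, axis=axis, dtype=dtype,
  ret = ret.dtype.type(ret / rcount)
```

Call:
{"api": "arm_command", "payload": {
  "moves": [
    [[0.2, -0.05, -0.1], 0, 1],
    [[0.2, -0.05, -0.1], 0, 1],
    [[0.2, -0.05, 0], 0, 1],
    [[0.2, -0.05, 0], 0, 1],
    [[0.2, -0.05, 0], 0, 1],
    [[0.1, 0, 0], 0, 1],
    [[0, 0, 0], 0, 1],
    [[0, 0, 0], 0, 1],
    [[0, 0, 0], 0, 1],
    [[0, 0, 0], 0, 1]
  ]
}}

```text
clock: 2.65
eef_pos: [0.4054, -0.4168, 0.2507]
ee_rot: [0.0, 0.99, 0.139, -0.0]
contact_force: [0.3, 1.1, -0.4]
grip_width: 0.0855
grip_force: 0.0
```

```bash
cat > w.py <<'E'
from h import *
import sys
np.set_printoptions(precision=4,suppress=True)
im,d=grab_frame('wrist'); C=cam('wrist'); save(sys.argv[1],im)
print(C[2])
for q,z in [('parcel',.03),('tab',.08),('scanner',.034),('nest',.048)]:
    try: print(q,rect('wrist',q,z,d))
    except Exception as e: print(q,e)
hsv=cv2.cvtColor(im,cv2.COLOR_RGB2HSV)
def blob(name,lo,hi,zl,zh):
    m=cv2.inRange(hsv,lo,hi)>0; v,u=np.nonzero(m&(d>0))
    P=np.array([unproj(C,(a,b),d[b,a]) for a,b in zip(u,v)]).reshape(-1,3)
    P=P[(P[:,2]>zl)&(P[:,2]<zh)&(P[:,1]>-.36)]
    if len(P)>8: print(name,len(P),cv2.minAreaRect((P[:,:2]*1000).astype(np.float32)),np.median(P,0))
blob('corner',(4,150,100),(20,255,255),.055,.064)
blob('tab',(4,150,100),(20,255,255),.078,.086)
blob('green',(45,100,40),(85,255,255),.03,.06)
blob('red',(0,150,80),(3,255,255),.047,.058)
blob('redb',(175,150,80),(180,255,255),.047,.058)
blob('black',(0,0,0),(180,255,60),.073,.083)
for q in ['nest','tab','selector_top','index','start_top','parcel']:
    for r in pinpoint('wrist',q)[:1]:
        c=r['centre'];u,v=[int(round(x)) for x in c]
        if 0<=v<420 and 0<=u<560: print(q,round(r['confidence'],2),np.round(c,1),unproj(C,c,d[v,u]))
E
python3 w.py w1.png
```

```text
[ 0.4753 -0.3975  0.425 ]
parcel (array([ 497. , -460.2]), array([55.3, 76.2]), 13.6, np.float64(0.0301), 4151)
tab (array([ 415.1, -306.4]), array([10.3, 42.3]), 1.7, np.float64(0.0824), 566)
scanner (array([ 465.2, -268.8]), array([160.6, 158.8]), 1.3, np.float64(0.0349), 9849)
nest (array([ 464.6, -302.4]), array([103.4,  75.8]), 1.4, np.float64(0.0489), 7444)
corner 490 ((467.2012939453125, -304.4007568359375), (93.42022705078125, 71.86788177490234), 1.3593637943267822) [ 0.5083 -0.2782  0.0607]
tab 10 ((417.02734375, -316.1657409667969), (1.0511363744735718, 14.657269477844238), 0.5450848340988159) [ 0.4174 -0.3161  0.0834]
green 98 ((500.13836669921875, -200.72442626953125), (6.9780988693237305, 12.070462226867676), 20.283231735229492) [ 0.5006 -0.201   0.0444]
red 462 ((406.5359191894531, -220.34092712402344), (22.265361785888672, 24.746841430664062), 16.46388816833496) [ 0.4068 -0.2216  0.0566]
black 284 ((428.5379638671875, -266.2226867675781), (117.43650817871094, 16.421972274780273), 64.58894348144531) [ 0.4506 -0.2224  0.0787]
nest 0.83 [181.6  74.4] [ 0.4661 -0.3026  0.0491]
tab 0.92 [162.8 134. ] [ 0.4123 -0.3051  0.0823]
selector_top 0.7 [77.8 59.3] [ 0.4541 -0.2217  0.079 ]
index 0.55 [81.7  3.8] [ 0.5005 -0.2017  0.0448]
start_top 0.76 [ 81.2 112.3] [ 0.4062 -0.2195  0.0566]
parcel 0.57 [338.3  91.9] [ 0.4928 -0.4529  0.0306]
```

View pics/w1.png

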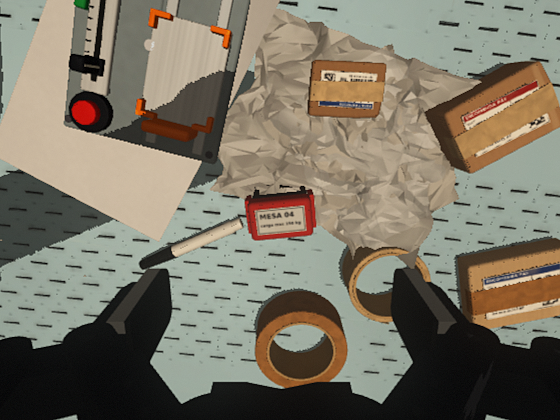

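The wrist view shows the parcel at (346,88), the nest at (185,70), the tab at (172,130), the selector at (88,67), the button at (90,112) and the stamp at (280,215). Both views agree: parcel at (0.497, -0.460), top 30 mm, closing line at 14°.

Call:
{"api": "arm_command", "payload": {
  "moves": [
    [[0.15, 0.13, 0], 0, 1],
    [[0.155, 0.135, 0], 0, 1],
    [[0, 0, 0.06], -0.11, 1],
    [[0, 0, 0.06], -0.11, 1],
    [[0, 0, 0.06], -0.11, 1],
    [[0, 0, 0.06], -0.11, 1],
    [[0, 0, 0.06], -0.11, 1],
    [[0, 0, 0.06], -0.11, 1],
    [[0, 0, 0.06], -0.11, 1],
    [[0, 0, 0.06], -0.11, 1]
  ]
}}

```text
clock: 4.45
eef_pos: [0.4979, -0.4587, 0.13]
ee_rot: [0.0, 0.672, 0.741, -0.0]
contact_force: [0.0, -0.8, -1.0]
grip_width: 0.0856
grip_force: 0.0
```

Call:
{"api": "arm_command", "payload": {
  "moves": [
    [[0, 0, 0], -0.1, 1],
    [[0, 0, 0], 0, 1],
    [[0, 0, 0], 0, 1],
    [[0, 0, 0], 0, 1],
    [[0, 0, 0], 0, 1],
    [[0, 0, 0], 0, 1],
    [[0, 0, 0], 0, 1],
    [[0, 0, 0], 0, 1],
    [[0, 0, 0], 0, 1],
    [[0, 0, 0], 0, 1]
  ]
}}

```text
clock: 5.7
eef_pos: [0.4979, -0.4588, 0.1306]
ee_rot: [0.0, 0.614, 0.79, -0.0]
contact_force: [-0.0, 0.4, 0.9]
grip_width: 0.0854
grip_force: 0.0
```

```bash
cat >> h.py <<'E'
def go(x,y,z,psi_deg):
    o=monitor.get_obs(); q=o['ee_rot']; M=rot(q).as_matrix()
    psi=np.degrees(np.arctan2(M[1,0],M[0,0])); p=o['eef_pos']
    s=M.T@(np.array([x,y,z])-p)/.25
    print('pose',p.round(4),'psi',psi.round(2),'tilt',M[:,2].round(3),'shift units (no turn first)',s.round(4),'twist',round(((psi-psi_deg+180)%360-180)/90,4))
    a=np.radians(psi_deg);T=np.array([[np.cos(a),np.sin(a),0],[np.sin(a),-np.cos(a),0],[0,0,-1]])
    print('after-turn units',(T.T@(np.array([x,y,z])-p)/.25).round(4),'F',o['contact_force'].round(1),'w',o['grip_width'],'t',o['clock'])
E
python3 -c "
from h import *
go(.497,-.4597,.010,104)
im,d=grab_frame('wrist');print(rect('wrist','parcel',.03,d)); im,d=grab_frame('top')"
```

```text
pose [ 0.4979 -0.4588  0.1306] psi 104.29 tilt [-0. -0. -1.] shift units (no turn first) [-0.0026 -0.0043  0.4825] twist 0.0032
after-turn units [-0.0026 -0.0044  0.4825] F [-0.   0.4  0.9] w 0.08537929575183292 t 5.7
(array([ 497. , -460.2]), array([55.1, 75.1]), 13.5, np.float64(0.0302), 6725)
```

Call:
{"api": "arm_command", "payload": {
  "force": 40,
  "moves": [
    [[-0.003, -0.004, 0.12], 0.005, 1],
    [[0, 0, 0.12], 0, 1],
    [[0, 0, 0.12], 0, 1],
    [[0, 0, 0.09], 0, 1],
    [[0, 0, 0.048], 0, 1],
    [[0, 0, 0], 0, 1],
    [[0, 0, 0], 0, 0],
    [[0, 0, 0], 0, 0],
    [[0, 0, 0], 0, 0],
    [[0, 0, 0], 0, 0]
  ]
}}

```text
clock: 7.1
eef_pos: [0.4973, -0.4599, 0.0065]
ee_rot: [0.0, 0.617, 0.787, -0.0]
contact_force: [0.1, 0.1, -0.7]
grip_width: 0.0121
grip_force: 0.0
```

```bash
python3 -c "
from h import *
go(.466,-.303,.2,181.3); print(monitor.get_obs()['grip_force'])"
```

```text
pose [ 0.4973 -0.4599  0.0065] psi 103.84 tilt [ 0.    -0.001 -1.   ] shift units (no turn first) [ 0.639   0.0289 -0.7744] twist -0.8607
after-turn units [ 0.1108  0.6305 -0.774 ] F [ 0.1  0.1 -0.7] w 0.01211126973227329 t 7.1
0.0
```

```bash
python3 - <<'E'
from h import *
im,d=grab_frame('wrist'); save('w2.png',im)
im2,d2=grab_frame('scene')
save('c2.png',np.hstack([cv2.resize(im,(400,300)),cv2.resize(im2[150:350,220:440],(400,300))]))
im,d=grab_frame('top');print(rect('top','parcel',.03,d)); print(monitor.get_obs()['grip_width'])
E
```

```text
Traceback (most recent call last):
  File "h.py", line 21, in rect
    C=cam(n); m=regions_of(n,q)[pick]['region']; v,u=np.nonzero(m&(im_d>0))
                ~~~~~~~~~~~~~~~^^^^^^
IndexError: list index out of range
```

View pics/c2.png

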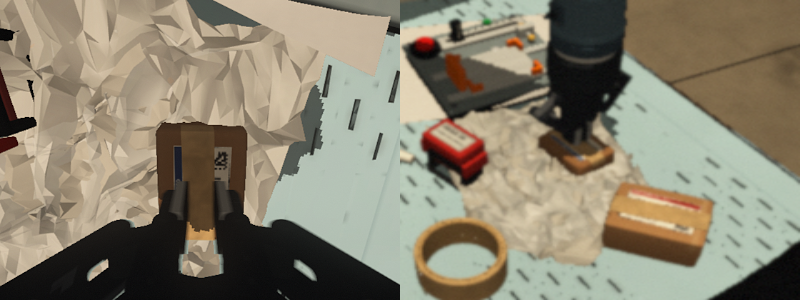

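The left half is the wrist view. The parcel sits at about (200,180), ahead of and between the fingertips at (175–225,200), and it isn't held. I'll measure where it is now.

```bash
python3 - <<'E'
from h import *
np.set_printoptions(precision=4,suppress=True,linewidth=200)
im,d=grab_frame('wrist'); C=cam('wrist'); o=monitor.get_obs(); print(o['grip_width'],o['grip_force'],o['eef_pos'],C[2],o['contact_force'])
rs=regions_of('wrist','parcel')
for r in rs: print(r['confidence'],r['rect'])
for v in range(160,400,15):
    print(v,[ (unproj(C,(u,v),d[v,u])*1000).round().astype(int).tolist() for u in (230,260,280,300,340)])
save('w3.png',cv2.resize(im[140:,130:430],None,fx=2,fy=2))
E
```

```text
0.0002562878140061227 0.0 [ 0.4971 -0.4598  0.0061] [ 0.4801 -0.3903  0.1803] [1.1082 0.6323 0.6847]
0.82 [217.7, 170.9, 346.7, 313.9]
160 [[464, -424, 10], [477, -422, 6], [487, -419, 5], [495, -416, 16], [512, -412, 13]]
175 [[466, -429, 17], [479, -426, 17], [488, -424, 16], [497, -422, 15], [514, -418, 15]]
190 [[469, -432, 30], [481, -429, 30], [489, -427, 30], [497, -426, 30], [513, -422, 29]]
205 [[470, -439, 30], [482, -435, 32], [490, -434, 30], [498, -432, 30], [515, -428, 29]]
220 [[471, -446, 29], [484, -442, 31], [492, -440, 30], [500, -438, 32], [517, -434, 29]]
235 [[473, -452, 29], [485, -449, 30], [493, -447, 30], [502, -445, 30], [519, -441, 29]]
250 [[474, -459, 30], [487, -455, 32], [495, -453, 31], [503, -451, 31], [520, -448, 29]]
265 [[475, -467, 28], [488, -462, 31], [494, -450, 51], [505, -458, 32], [523, -455, 27]]
280 [[477, -473, 29], [488, -455, 57], [494, -450, 64], [502, -452, 56], [525, -462, 28]]
295 [[478, -481, 29], [488, -451, 74], [495, -451, 73], [501, -449, 74], [527, -470, 27]]
310 [[480, -488, 29], [489, -451, 84], [496, -455, 75], [500, -448, 84], [535, -487, 10]]
325 [[481, -452, 92], [489, -451, 91], [497, -460, 75], [499, -447, 92], [513, -450, 84]]
340 [[482, -447, 105], [489, -446, 105], [498, -465, 76], [498, -444, 104], [480, -390, 180]]
355 [[482, -447, 110], [489, -446, 110], [500, -471, 75], [498, -444, 109], [506, -441, 110]]
370 [[483, -447, 114], [489, -448, 112], [513, -525, 17], [499, -447, 110], [505, -441, 115]]
385 [[483, -447, 119], [490, -452, 111], [514, -532, 19], [499, -451, 111], [504, -441, 120]]
```

View pics/w3.png

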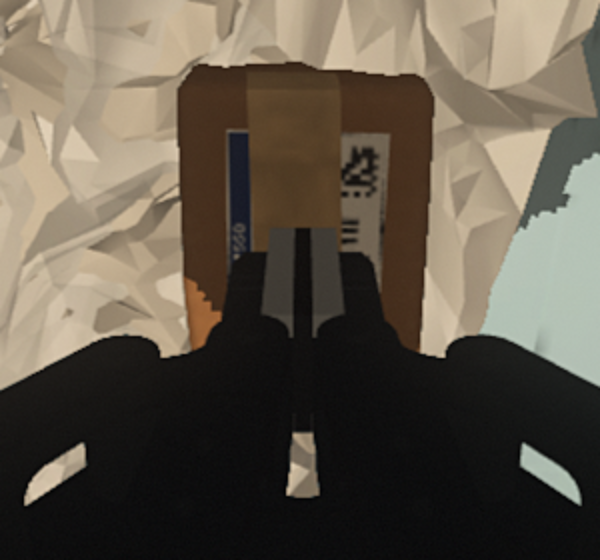

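The fingers are shut at (300,250) in the crop with the parcel unmoved at about 30 mm high. Either the tips really stand higher than the reported TCP, or they passed over the parcel. I'll raise the arm and measure the true tip height in the wrist camera.

Call:
{"api": "arm_command", "payload": {
  "moves": [
    [[0, 0, -0.08], 0, 0],
    [[0, 0, -0.08], 0, 0],
    [[0, 0, -0.08], 0, 0],
    [[0, 0, -0.08], 0, 0],
    [[0, 0, 0], 0, 0],
    [[0, 0, 0], 0, 0.5],
    [[0, 0, 0], 0, 1],
    [[0, 0, 0], 0, 1],
    [[0, 0, 0], 0, 1],
    [[0, 0, 0], 0, 1]
  ]
}}

```text
clock: 8.65
eef_pos: [0.4971, -0.4598, 0.086]
ee_rot: [-0.0, 0.617, 0.787, -0.0]
contact_force: [0.5, 0.6, 0.3]
grip_width: 0.0852
grip_force: 0.0
```

```bash
python3 - <<'E'
from h import *
np.set_printoptions(precision=4,suppress=True,linewidth=200)
im,d=grab_frame('wrist'); C=cam('wrist'); o=monitor.get_obs(); p=o['eef_pos'];M=rot(o['ee_rot']).as_matrix();print(o['grip_width'],p,C[2],o['contact_force'])
print(rect('wrist','parcel',.03,d))
v,u=np.nonzero((d>0)&(d<.21))
P=np.array([unproj(C,(a,b),d[b,a]) for a,b in zip(u,v)]); Q=(P-p)@M   # tool frame
for s in (1,-1):
    k=(Q[:,1]*s>.02); i=np.argsort(-Q[k,2])[:400:60]; print('lowest tool-frame',(Q[k][i]*1000).round(1).tolist())
o3,d3=grab_frame('scene'); save('s3.png',cv2.resize(o3[150:350,220:440],(660,600),interpolation=cv2.INTER_CUBIC))
E
```

```text
0.08537166299405409 [ 0.4971 -0.4598  0.086 ] [ 0.4801 -0.3903  0.2603] [-0.3126 -0.1991 -0.5921]
(array([ 497.3, -460.6]), array([55.4, 76.1]), 13.3, np.float64(0.0303), 9266)
lowest tool-frame [[108.8, 26.1, 55.6], [109.5, 23.1, 53.8], [105.4, 84.2, 53.1], [107.9, 96.0, 52.9], [112.8, 22.9, 52.7], [102.8, 119.2, 52.5], [113.8, 69.3, 52.4]]
lowest tool-frame [[120.1, -25.9, 59.1], [120.1, -24.5, 52.3], [93.4, -111.3, 47.6], [97.3, -111.7, 46.4], [76.6, -109.6, 45.9], [86.0, -111.9, 45.6], [75.0, -115.7, 45.3]]
```

View pics/s3.png

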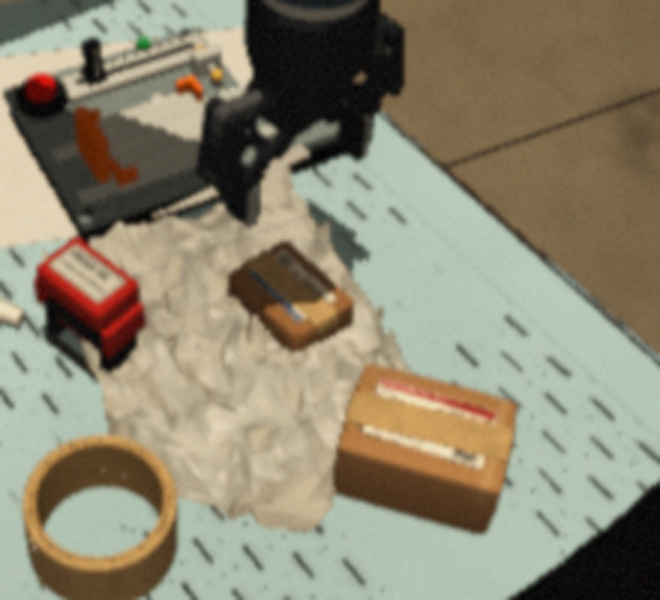

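The scene view shows the raised open gripper with its left tip at crop (245,215). The parcel is untouched at (290,295).

```bash
python3 - <<'E'
from h import *
np.set_printoptions(precision=4,suppress=True,linewidth=200)
o=monitor.get_obs(); p=o['eef_pos'];M=rot(o['ee_rot']).as_matrix()
for n in ('wrist','scene','top'):
    im,d=grab_frame(n); C=cam(n)
    v,u=np.mgrid[0:420,0:560]; c=C[0]
    D=np.stack([(u-c['cx'])/c['fx'],(v-c['cy'])/c['fy'],np.ones_like(u)],-1)*d[...,None]
    Q=(D@C[1].T+C[2]-p)@M
    ok=(d>0)&(abs(Q[...,0])<.018)&(Q[...,2]<.03)&(Q[...,2]>-.15)
    for s in (1,-1):
        k=ok&(Q[...,1]*s>.03)&(Q[...,1]*s<.062); q=Q[k]
        if len(q): i=np.argsort(-q[:,2])[:60:8]; print(n,s,len(q),(q[i]*1000).round(0).tolist())
E
```

```text
wrist 1 13026 [[1.0, 43.0, -44.0], [-2.0, 43.0, -45.0], [6.0, 42.0, -45.0], [1.0, 42.0, -45.0], [3.0, 43.0, -46.0], [0.0, 42.0, -46.0], [-8.0, 43.0, -46.0], [8.0, 43.0, -46.0]]
wrist -1 12987 [[-3.0, -43.0, -44.0], [-3.0, -43.0, -45.0], [-10.0, -43.0, -45.0], [-1.0, -43.0, -45.0], [-3.0, -43.0, -46.0], [-8.0, -43.0, -46.0], [1.0, -43.0, -46.0], [4.0, -43.0, -47.0]]
scene 1 394 [[-9.0, 43.0, -46.0], [-0.0, 42.0, -48.0], [-9.0, 42.0, -50.0], [2.0, 42.0, -52.0], [-11.0, 45.0, -54.0], [-4.0, 43.0, -56.0], [-2.0, 42.0, -58.0], [-11.0, 42.0, -59.0]]
scene -1 503 [[-10.0, -44.0, -47.0], [-5.0, -53.0, -52.0], [-3.0, -56.0, -55.0], [-7.0, -50.0, -57.0], [-7.0, -57.0, -59.0], [2.0, -57.0, -60.0], [5.0, -56.0, -62.0], [-1.0, -57.0, -64.0]]
top -1 267 [[11.0, -44.0, -50.0], [14.0, -48.0, -88.0], [5.0, -47.0, -92.0], [11.0, -55.0, -94.0], [10.0, -50.0, -97.0], [11.0, -47.0, -103.0], [12.0, -43.0, -105.0], [14.0, -41.0, -107.0]]
```

Both cameras put the open fingertips 44 mm short of the reported TCP, about 31 mm short when shut. The first close therefore passed just over the parcel. I'll allow for that offset: with the target TCP at z = -0.027, the tips end up about 10 mm above the table at this width.

Call:
{"api": "arm_command", "payload": {
  "force": 40,
  "moves": [
    [[0, 0, 0.1], 0, 1],
    [[0, 0, 0.1], 0, 1],
    [[0, 0, 0.1], 0, 1],
    [[0, 0, 0.08], 0, 1],
    [[0, 0, 0.05], 0, 1],
    [[0, 0, 0.022], 0, 1],
    [[0, 0, 0], 0, 1],
    [[0, 0, 0], 0, 1],
    [[0, 0, 0], 0, 0.6],
    [[0, 0, 0], 0, 0.6]
  ]
}}

```text
clock: 10.2
eef_pos: [0.4976, -0.4602, -0.0261]
ee_rot: [0.001, 0.617, 0.787, -0.0]
contact_force: [0.6, 0.5, -1.7]
grip_width: 0.0543
grip_force: 43.5
```

Call:
{"api": "arm_command", "payload": {
  "moves": [
    [[0, 0, 0], 0, 0.4],
    [[0, 0, 0], 0, 0.4],
    [[0, 0, 0], 0, 0.4],
    [[0, 0, 0], 0, 0.4],
    [[0, 0, 0], 0, 0.4],
    [[0, 0, 0], 0, 0.4],
    [[0, 0, 0], 0, 0.4],
    [[0, 0, 0], 0, 0.4],
    [[0, 0, 0], 0, 0.4],
    [[0, 0, 0], 0, 0.4]
  ]
}}

```text
clock: 11.45
eef_pos: [0.4976, -0.4602, -0.0261]
ee_rot: [0.001, 0.617, 0.787, -0.0]
contact_force: [0.4, 0.1, 6.1]
grip_width: 0.0549
grip_force: 44.4
```

Call:
{"api": "arm_command", "payload": {
  "moves": [
    [[0, 0, -0.05], 0, 0.4],
    [[0, 0, -0.1], 0, 0.4],
    [[0, 0, -0.12], 0, 0.4],
    [[0, 0, -0.12], -0.05, 0.4],
    [[0, 0, -0.12], -0.08, 0.4],
    [[0, 0, -0.1], -0.1, 0.4],
    [[0, 0, 0], -0.1, 0.4],
    [[0, 0, 0], -0.1, 0.4],
    [[0, 0, 0], -0.1, 0.4],
    [[0, 0, 0], -0.1, 0.4]
  ]
}}

```text
clock: 12.7
eef_pos: [0.4963, -0.4591, 0.1249]
ee_rot: [-0.001, 0.166, 0.986, 0.001]
contact_force: [-0.1, 0.5, -2.4]
grip_width: 0.0545
grip_force: 43.6
```

Call:
{"api": "arm_command", "payload": {
  "moves": [
    [[0, 0, 0], -0.1, 0.4],
    [[0, 0, 0], -0.1, 0.4],
    [[0, 0, 0], -0.03, 0.4],
    [[0, 0, 0], 0, 0.4],
    [[0, 0, 0], 0, 0.4],
    [[0, 0, 0], 0, 0.4],
    [[0, 0, 0], 0, 0.4],
    [[0, 0, 0], 0, 0.4],
    [[0, 0, 0], 0, 0.4],
    [[0, 0, 0], 0, 0.4]
  ]
}}

```text
clock: 13.95
eef_pos: [0.4971, -0.4598, 0.1257]
ee_rot: [0.0, -0.011, 1.0, -0.0]
contact_force: [-0.5, 0.2, -3.0]
grip_width: 0.0547
grip_force: 43.6
```

```bash
python3 -c "
from h import *
go(.467,-.304,.126,181)"; python3 w.py w4.png
```

```text
pose [ 0.4971 -0.4598  0.1257] psi -178.76 tilt [ 0. -0. -1.] shift units (no turn first) [ 0.107   0.6255 -0.0015] twist 0.0026
after-turn units [ 0.1096  0.6251 -0.0014] F [-0.5  0.2 -3. ] w 0.05469207126090473 t 13.95
[ 0.4251 -0.4621  0.2999]
parcel (array([0., 0.]), array([0., 0.]), 0.0, np.float64(nan), 0)
tab (array([ 415.7, -317.4]), array([ 9.8, 22.5]), 1.2, np.float64(0.0821), 801)
scanner list index out of range
nest (array([ 462.3, -305.3]), array([103.8,  73.2]), 1.7, np.float64(0.0488), 13334)
corner 947 ((462.426025390625, -306.7916564941406), (103.28475952148438, 69.10205078125), 1.436715006828308) [ 0.5056 -0.331   0.0605]
tab 574 ((415.3542785644531, -317.7225646972656), (8.544197082519531, 19.637069702148438), 1.2586344480514526) [ 0.4155 -0.3185  0.0825]
nest 0.93 [512.3 167.5] [ 0.4695 -0.3034  0.0468]
parcel 0.62 [282.  267.6] [ 0.4826 -0.4606  0.1815]
  return _methods._mean(a, axis=axis, dtype=dtype,
  ret = ret.dtype.type(ret / rcount)
```

Call:
{"api": "arm_command", "payload": {
  "moves": [
    [[0.01, 0.06, 0], 0, 0.4],
    [[0.02, 0.1, 0], 0, 0.4],
    [[0.02, 0.12, 0], 0, 0.4],
    [[0.02, 0.12, 0], 0, 0.4],
    [[0.02, 0.12, 0], 0, 0.4],
    [[0.018, 0.105, 0], 0, 0.4],
    [[0, 0, 0], 0, 0.4],
    [[0, 0, 0], 0, 0.4],
    [[0, 0, 0], 0, 0.4],
    [[0, 0, 0], 0, 0.4]
  ]
}}

```text
clock: 15.75
eef_pos: [0.4669, -0.3049, 0.1255]
ee_rot: [0.0, -0.01, 1.0, -0.0]
contact_force: [-0.2, -0.1, -2.6]
grip_width: 0.0546
grip_force: 43.6
```

```bash
python3 -c "
from h import *
go(.467,-.304,.126,181.2)"; python3 w.py w5.png 2>/dev/null; python3 - <<'E'
from h import *
o=monitor.get_obs()
im,d=grab_frame('wrist');C=cam('wrist')
m=regions_of('wrist','parcel')
for r in m: print(r['confidence'],r['rect'])
v,u=np.nonzero((d>0)); P=np.array([unproj(C,(a,b),d[b,a]) for a,b in zip(u,v)])
hsv=cv2.cvtColor(im,cv2.COLOR_RGB2HSV)[v,u]
k=(hsv[:,2]>70)&(abs(P[:,2]-.182)<.01)&(abs(P[:,1]+.304)<.06); Q=P[k]; print(k.sum(),Q.min(0),Q.max(0),np.median(Q,0))
print(cv2.minAreaRect((Q[:,:2]*1000).astype(np.float32)))
E
```

```text
pose [ 0.4669 -0.3049  0.1255] psi -178.8 tilt [ 0. -0. -1.] shift units (no turn first) [-0.0006  0.0034 -0.0018] twist -0.0
after-turn units [-0.0006  0.0034 -0.0018] F [-0.2 -0.1 -2.6] w 0.054593918467806174 t 15.75
[ 0.3948 -0.307   0.2997]
parcel (array([ 485.8, -306.4]), array([ 57.7, 121.7]), 1.4, np.float64(0.0346), 32)
tab (array([0., 0.]), array([0., 0.]), 0.0, np.float64(nan), 0)
scanner (array([ 469.8, -269.1]), array([169.1, 158.9]), 1.2, np.float64(0.0349), 14699)
nest (array([ 432.4, -304.9]), array([44.4, 71.9]), 1.0, np.float64(0.0489), 4438)
corner 675 ((422.47222900390625, -305.35247802734375), (24.343093872070312, 71.75273132324219), 1.169765591621399) [ 0.4237 -0.2986  0.0607]
tab 1265 ((415.3958435058594, -305.8728332519531), (9.816752433776855, 43.246768951416016), 1.2528778314590454) [ 0.4149 -0.3056  0.0825]
green 223 ((501.906005859375, -197.07444763183594), (15.570303916931152, 9.553864479064941), 84.1417236328125) [ 0.5004 -0.2     0.044 ]
red 1132 ((406.1102600097656, -219.82357788085938), (22.779857635498047, 26.480831146240234), 14.318856239318848) [ 0.4061 -0.2227  0.0565]
black 504 ((450.50341796875, -220.16717529296875), (13.393576622009277, 14.150123596191406), 0.4409291744232178) [ 0.4498 -0.2211  0.0788]
tab 0.59 [285.8 133.8] [ 0.4164 -0.304   0.0821]
index 0.68 [418.5 241.4] [ 0.4979 -0.2024  0.0388]
start_top 0.74 [422.5 115.7] [ 0.4059 -0.2175  0.056 ]
parcel 0.97 [278.8 270.2] [ 0.4526 -0.3066  0.1827]
0.85 [202.0, 187.2, 360.8, 388.3]
26677 [ 0.42812443 -0.34629683  0.17200371] [ 0.50309931 -0.26447936  0.19197272] [ 0.45756026 -0.30442816  0.18177458]
((465.4915466308594, -305.5466003417969), (81.709716796875, 74.97977447509766), 88.27152252197266)
```

View pics/w5.png

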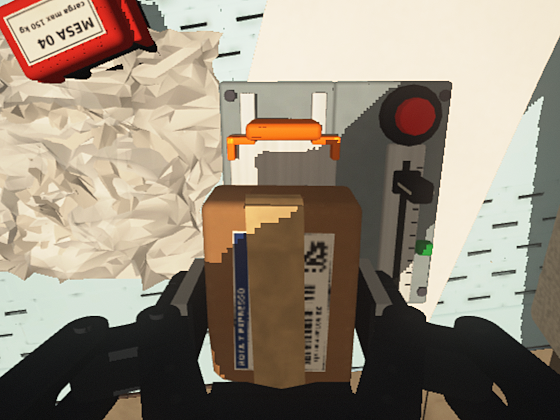

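The wrist view shows the held parcel centred over the nest at (280,290), with the tab at (284,130). The button is at (415,115), the selector at (412,185) and the clip at (425,248). The parcel's x centre is about 1.5 mm short of the nest's, so I'll correct that and lower it.

Call:
{"api": "arm_command", "payload": {
  "moves": [
    [[-0.006, 0.001, 0.02], 0, 0.4],
    [[0, 0, 0.06], 0, 0.4],
    [[0, 0, 0.07], 0, 0.4],
    [[0, 0, 0.07], 0, 0.4],
    [[0, 0, 0.06], 0, 0.4],
    [[0, 0, 0.05], 0, 0.4],
    [[0, 0, 0.04], 0, 0.4],
    [[0, 0, 0.03], 0, 0.4],
    [[0, 0, 0], 0, 0.4],
    [[0, 0, 0], 0, 0.4]
  ]
}}

```text
clock: 17.65
eef_pos: [0.4686, -0.3042, 0.0261]
ee_rot: [0.0, -0.011, 1.0, -0.0]
contact_force: [-0.3, -0.4, -3.5]
grip_width: 0.0549
grip_force: 43.5
```

Call:
{"api": "arm_command", "payload": {
  "moves": [
    [[0, 0, 0.004], 0, 0.4],
    [[0, 0, 0.004], 0, 0.4],
    [[0, 0, 0.004], 0, 0.4],
    [[0, 0, 0], 0, 0.4],
    [[0, 0, 0], 0, 0.4],
    [[0, 0, 0], 0, 0.4],
    [[0, 0, 0], 0, 0.4],
    [[0, 0, 0], 0, 0.4],
    [[0, 0, 0], 0, 0.4],
    [[0, 0, 0], 0, 0.4]
  ]
}}

```text
clock: 18.9
eef_pos: [0.4682, -0.3039, 0.0226]
ee_rot: [0.0, -0.011, 1.0, -0.0]
contact_force: [-0.2, -0.1, -2.3]
grip_width: 0.0544
grip_force: 43.5
```

```bash
python3 - <<'E'
from h import *
np.set_printoptions(precision=4,suppress=True)
go(.467,-.304,.025,181.2)
im,d=grab_frame('wrist');C=cam('wrist'); print(C[2])
m=regions_of('wrist','parcel')[0]['region']; v,u=np.nonzero(m&(d>0)); P=np.array([unproj(C,(a,b),d[b,a]) for a,b in zip(u,v)])
P=P[(P[:,2]>.05)&(P[:,2]<.1)]; print(np.median(P,0),P.min(0),P.max(0))
save('w6.png',im)
E
```

```text
pose [ 0.4682 -0.3039  0.0226] psi -178.76 tilt [ 0. -0. -1.] shift units (no turn first) [ 0.005  -0.0004 -0.0096] twist 0.0004
after-turn units [ 0.005  -0.0004 -0.0096] F [-0.2 -0.1 -2.3] w 0.05440685874345664 t 18.9
[ 0.3962 -0.3062  0.1968]
[ 0.4587 -0.3049  0.0787] [ 0.4295 -0.3381  0.0501] [ 0.5144 -0.271   0.082 ]
```

Call:
{"api": "arm_command", "payload": {
  "moves": [
    [[0, 0, 0.003], 0, 0.4],
    [[0, 0, 0], 0, 0.4],
    [[0, 0, 0], 0, 0.75],
    [[0, 0, 0], 0, 0.8],
    [[0, 0, 0], 0, 0.8],
    [[0, 0, -0.04], 0, 0.8],
    [[0, 0, -0.08], 0, 0.8],
    [[0, 0, -0.12], 0, 0.8],
    [[0, 0, -0.12], 0, 0.8],
    [[0, 0, 0], 0, 0.4]
  ]
}}

```text
clock: 20.25
eef_pos: [0.4703, -0.3055, 0.1152]
ee_rot: [0.002, -0.011, 1.0, -0.002]
contact_force: [-0.5, 0.3, -0.7]
grip_width: 0.0514
grip_force: 0.0
```

```bash
python3 - <<'E'
from h import *
np.set_printoptions(precision=4,suppress=True)
im,d=grab_frame('top'); print('parcel top',rect('top','parcel',.078,d)); print('tab',rect('top','tab',.08,d))
im,d=grab_frame('wrist'); save('w7.png',im); print('parcel wr',rect('wrist','parcel',.078,d)); 
C=cam('wrist');hsv=cv2.cvtColor(im,cv2.COLOR_RGB2HSV)
v,u=np.nonzero((cv2.inRange(hsv,(4,150,100),(20,255,255))>0)&(d>0)); P=np.array([unproj(C,(a,b),d[b,a]) for a,b in zip(u,v)])
for n,a,b in (('tab',.079,.086),('corner',.056,.064)):
    Q=P[(P[:,2]>a)&(P[:,2]<b)&(abs(P[:,1]+.305)<.05)]; print(n,len(Q),cv2.minAreaRect((Q[:,:2]*1000).astype(np.float32)))
# tab at -52 from nest; go to approach point
go(.40,-.306,.03,181.2)
E
```

```text
parcel top (array([ 449.1, -304.2]), array([38.8, 53. ]), 0.6, np.float64(0.0767), 451)
tab (array([ 414.6, -304.2]), array([10.1, 42.3]), 0.2, np.float64(0.0809), 114)
parcel wr (array([ 467.4, -304.8]), array([75.8, 55.2]), 0.8, np.float64(0.0776), 10908)
tab 1414 ((415.0369873046875, -305.45916748046875), (26.06676483154297, 41.02873611450195), 28.08123016357422)
corner 792 ((461.533447265625, -303.95184326171875), (103.39228820800781, 71.50788116455078), 1.6027733087539673)
pose [ 0.4674 -0.3032  0.1106] psi -178.76 tilt [-0.002  0.001 -1.   ] shift units (no turn first) [ 0.2692 -0.006   0.323 ] twist 0.0004
after-turn units [ 0.2698 -0.0057  0.3225] F [-0.5  0.7  0.2] w 0.03399679532723263 t 20.5
```

View pics/w7.png

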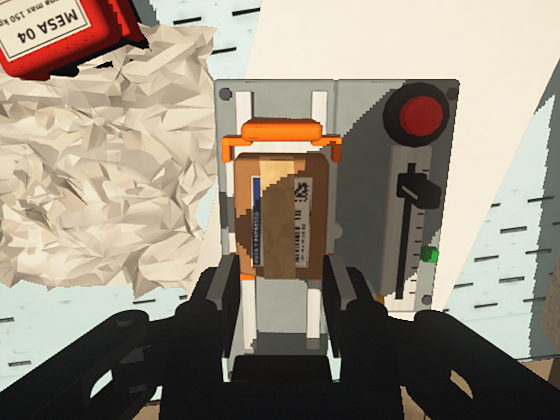

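The parcel lies flat in the nest at (281,215), between all four corner angles, with its top at 78 mm. Next I'll close the fingers, go behind the tab and push.

Call:
{"api": "arm_command", "payload": {
  "moves": [
    [[0.06, -0.002, 0], 0, 0],
    [[0.1, -0.002, 0], 0, 0],
    [[0.1, -0.002, 0], 0, 0],
    [[0.07, 0, 0], 0, 0],
    [[0, 0, 0.05], 0, 0],
    [[0, 0, 0.1], 0, 0],
    [[0, 0, 0.1], 0, 0],
    [[0, 0, 0.07], 0, 0],
    [[0, 0, 0.026], 0, 0],
    [[0, 0, 0], 0, 0]
  ]
}}

```text
clock: 21.75
eef_pos: [0.3858, -0.3068, 0.0248]
ee_rot: [-0.0, -0.011, 1.0, 0.0]
contact_force: [0.3, -0.3, -0.0]
grip_width: -0.0001
grip_force: 0.0
```

```bash
python3 - <<'E'
from h import *
go(.474,-.304,.024,181.2)
o=monitor.get_obs();p=o['eef_pos'];M=rot(o['ee_rot']).as_matrix()
im,d=grab_frame('scene');C=cam('scene');v,u=np.mgrid[0:420,0:560];c=C[0]
W=np.stack([(u-c['cx'])/c['fx'],(v-c['cy'])/c['fy'],np.ones_like(u)],-1)*d[...,None]@C[1].T+C[2]
k=(d>0)&(abs(W[...,0]-p[0])<.014)&(abs(W[...,1]-p[1])<.03)&(W[...,2]>.045)
print('tip',W[k][:,2].min(), k.sum())
E
```

```text
pose [ 0.3858 -0.3068  0.0248] psi -178.74 tilt [-0.001  0.001 -1.   ] shift units (no turn first) [-0.3531  0.0035  0.0032] twist 0.0006
after-turn units [-0.3531  0.0039  0.0034] F [ 0.3 -0.3 -0. ] w -8.560256593897729e-05 t 21.75
tip 0.04511972601279546 334
```

Call:
{"api": "arm_command", "payload": {
  "moves": [
    [[-0.04, 0, 0], 0, 0],
    [[-0.04, 0, 0], 0, 0],
    [[-0.04, 0, 0], 0, 0],
    [[-0.04, 0, 0], 0, 0],
    [[-0.04, 0, 0], 0, 0],
    [[-0.04, 0, 0], 0, 0],
    [[-0.04, 0, 0], 0, 0],
    [[-0.04, 0, 0], 0, 0],
    [[-0.02, 0, 0], 0, 0],
    [[0, 0, 0], 0, 0]
  ]
}}

```text
clock: 23.05
eef_pos: [0.4619, -0.3052, 0.0247]
ee_rot: [-0.009, -0.009, 1.0, -0.001]
contact_force: [-24.7, -3.2, 15.6]
grip_width: -0.0001
grip_force: 12.6
```

```bash
cat > c.py <<'E'
from h import *
im,d=grab_frame('top')
for q,z in (('tab',.081),('parcel',.077)):
    try: print(q,rect('top',q,z,d))
    except Exception as e: print(q,e)
im,d=grab_frame('wrist'); C=cam('wrist');hsv=cv2.cvtColor(im,cv2.COLOR_RGB2HSV)
v,u=np.nonzero((cv2.inRange(hsv,(4,150,100),(20,255,255))>0)&(d>0)); P=np.array([unproj(C,(a,b),d[b,a]) for a,b in zip(u,v)]).reshape(-1,3)
Q=P[(abs(P[:,2]-.082)<.003)&(abs(P[:,1]+.303)<.04)]
if len(Q)>5: print('wrist tab',len(Q),Q.min(0),Q.max(0))
E
python3 c.py; python3 -c "
from h import *
go(.474,-.304,.024,181.2)"
```

```text
tab (array([0., 0.]), array([0., 0.]), 0.0, np.float64(nan), 0)
parcel list index out of range
pose [ 0.4619 -0.3052  0.0247] psi -178.93 tilt [-0.017 -0.001 -1.   ] shift units (no turn first) [-0.0484  0.0037  0.0018] twist -0.0015
after-turn units [-0.0484  0.0036  0.0026] F [-24.6  -2.3  14.8] w -0.00034007262742903133 t 23.25
  return _methods._mean(a, axis=axis, dtype=dtype,
  ret = ret.dtype.type(ret / rcount)
```

```bash
python3 - <<'E'
from h import *
np.set_printoptions(precision=4,suppress=True)
im,d=grab_frame('wrist'); 
im2,d2=grab_frame('scene'); im3,d3=grab_frame('top')
save('c8.png',np.vstack([np.hstack([cv2.resize(im,(400,300)),cv2.resize(im2[110:230,210:370],(400,300))]),np.hstack([cv2.resize(im3[110:230,160:320],(400,300)),cv2.resize(im[200:420,130:430],(400,300))])]))
C=cam('scene');print(monitor.get_obs()['contact_force'])
hsv=cv2.cvtColor(im2,cv2.COLOR_RGB2HSV)
v,u=np.nonzero((cv2.inRange(hsv,(4,150,60),(20,255,255))>0)&(d2>0)); P=np.array([unproj(C,(a,b),d2[b,a]) for a,b in zip(u,v)])
Q=P[(P[:,2]>.053)&(P[:,2]<.09)&(abs(P[:,1]+.303)<.045)]; print(len(Q),Q[:,0].min(),Q[:,0].max(),np.sort(Q[:,2])[-5:],Q[Q[:,2]>.07][:,0])
E
```

```text
[-25.1046  -2.477   14.9287]
475 0.47240011096924583 0.5782885488704637 [0.0829 0.084  0.0841 0.0846 0.0853] [0.5632 0.5643 0.5658 0.562  0.5644 0.5664 0.5615 0.5631 0.5644 0.5612
 0.564  0.5584 0.5616 0.5619 0.5649 0.5523 0.5542 0.5569 0.5591 0.5613
 0.5628 0.5449 0.5461 0.5498 0.5512 0.554  0.5564 0.5577 0.5602 0.5633
 0.5349 0.5378 0.5406 0.5422 0.544  0.5453 0.5483 0.5509 0.5524 0.5545
 0.5568 0.559  0.5624 0.5656 0.5312 0.5332 0.5342 0.5356 0.5383 0.5406
 0.5435 0.5449 0.5468 0.55   0.5518 0.5542 0.5568 0.5007 0.5223 0.5224
 0.5253 0.5263 0.5295 0.5315 0.5341 0.5359 0.5375 0.5409 0.5415 0.5443
 0.5474 0.5492 0.552  0.5543 0.4962 0.498  0.5133 0.5152 0.518  0.5206
 0.5226 0.5238 0.5262 0.5269 0.5295 0.5325 0.5348 0.5368 0.5394 0.5422
 0.5439 0.5471 0.4975 0.4981 0.502  0.5023 0.5063 0.5101 0.5104 0.5122
 0.5161 0.5154 0.5194 0.5198 0.5228 0.5256 0.5264 0.5295 0.5322 0.533
 0.5373 0.5392 0.4747 0.4747 0.4779 0.4793 0.4808 0.4938 0.494  0.4956
 0.4983 0.5    0.5019 0.503  0.5047 0.508  0.5094 0.5119 0.513  0.5156
 0.5189 0.5196 0.522  0.5244 0.5267 0.5292 0.5324 0.5379 0.473  0.4743
 0.4756 0.478  0.4789 0.4822 0.4951 0.4957 0.4991 0.4995 0.5029 0.504
 0.5054 0.5079 0.5106 0.5118 0.5146 0.5165 0.5203 0.5222 0.5248 0.4735
 0.4747 0.475  0.4769 0.4797 0.4811 0.4938 0.4952 0.4967 0.4994 0.5008
 0.5033 0.505  0.5074 0.5103 0.5129 0.5137 0.4729 0.4725 0.4757 0.4762
 0.4779 0.4812 0.4941 0.4955 0.4976 0.5007 0.5028 0.5046 0.5081 0.4734
 0.4736 0.4749 0.477  0.4789 0.4806 0.4943 0.496  0.4979 0.5008 0.5028
 0.4737 0.4755 0.4761 0.4791 0.4807 0.4953 0.4979 0.4724 0.4746 0.4765]
```

View pics/c8.png

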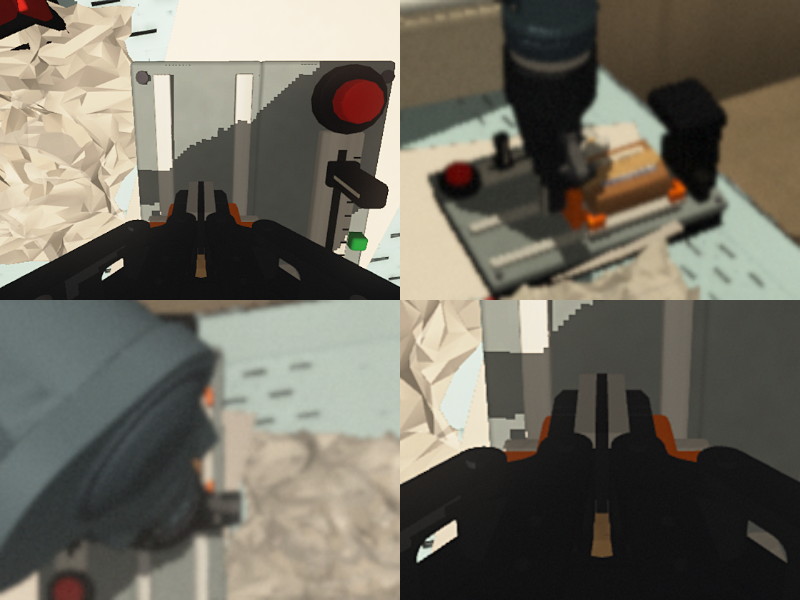

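Clockwise from top left: wrist view, scene, wrist close-up, top. The fingers sit on the tab with the parcel in the nest heading under the head, and nothing else is touching. The tab is at x ≈ 0.4775, so the carriage is at about 62 mm, in the catch zone. I'll relieve the downward load and push a little further.

Call:
{"api": "arm_command", "payload": {
  "moves": [
    [[0, 0, -0.008], 0, 0],
    [[0, 0, -0.008], 0, 0],
    [[-0.008, 0, 0], 0, 0],
    [[-0.008, 0, 0], 0, 0],
    [[0, 0, 0], 0, 0],
    [[0, 0, 0], 0, 0],
    [[0, 0, 0], 0, 0],
    [[0, 0, 0], 0, 0],
    [[0, 0, 0], 0, 0],
    [[0, 0, 0], 0, 0]
  ]
}}

```text
clock: 24.65
eef_pos: [0.4616, -0.3043, 0.0257]
ee_rot: [-0.013, -0.009, 1.0, 0.0]
contact_force: [-28.0, -6.1, 3.0]
grip_width: -0.0
grip_force: 14.2
```

```bash
python3 - <<'E'
from h import *
np.set_printoptions(precision=4,suppress=True)
for n in ('scene','top'):
    im,d=grab_frame(n);C=cam(n);v,u=np.mgrid[0:420,0:560];c=C[0]
    W=np.stack([(u-c['cx'])/c['fx'],(v-c['cy'])/c['fy'],np.ones_like(u)],-1)*d[...,None]@C[1].T+C[2]
    hsv=cv2.cvtColor(im,cv2.COLOR_RGB2HSV)
    k=(d>0)&(hsv[...,2]<70)&(W[...,0]>.54)&(W[...,0]<.65)&(W[...,1]>-.4)&(W[...,1]<-.2)&(W[...,2]>.05)&(W[...,2]<.14)
    P=W[k]; print(n,'head',len(P)); 
    if len(P): print(np.percentile(P,[1,10,50,90,99],axis=0))
    k=(d>0)&(hsv[...,0]>4)&(hsv[...,0]<22)&(hsv[...,1]>60)&(W[...,2]>.066)&(W[...,2]<.09)&(abs(W[...,1]+.303)<.045)&(W[...,0]>.45)
    P=W[k]; print('brown/orange',len(P)); 
    if len(P): print(np.percentile(P,[0,1,50,99,100],axis=0))
    k=(d>0)&(cv2.inRange(hsv,(4,200,60),(20,255,255))>0)&(W[...,2]>.066)&(W[...,2]<.09)&(abs(W[...,1]+.303)<.045)&(W[...,0]<.49)&(W[...,0]>.45); P=W[k]
    if len(P): print('tab',len(P),np.percentile(P,[0,5,50,95,100],axis=0))
E
```

```text
scene head 925
[[ 0.5531 -0.3368  0.0518]
 [ 0.572  -0.3301  0.0614]
 [ 0.595  -0.315   0.1204]
 [ 0.6117 -0.2821  0.1307]
 [ 0.6178 -0.271   0.1322]]
brown/orange 652
[[ 0.4658 -0.3325  0.066 ]
 [ 0.4686 -0.3314  0.0663]
 [ 0.5297 -0.3147  0.0776]
 [ 0.6154 -0.2771  0.0844]
 [ 0.6181 -0.275   0.0886]]
tab 44 [[ 0.4728 -0.327   0.0663]
 [ 0.4732 -0.3257  0.0675]
 [ 0.4765 -0.322   0.0785]
 [ 0.4816 -0.3147  0.0835]
 [ 0.4824 -0.312   0.0847]]
top head 5
[[ 0.6118 -0.3266  0.1265]
 [ 0.6125 -0.3266  0.1269]
 [ 0.6138 -0.3247  0.1277]
 [ 0.616  -0.3234  0.128 ]
 [ 0.6162 -0.3227  0.128 ]]
brown/orange 22
[[ 0.5018 -0.3298  0.0706]
 [ 0.5021 -0.3298  0.0712]
 [ 0.5114 -0.3276  0.0751]
 [ 0.5172 -0.3234  0.0787]
 [ 0.5175 -0.3234  0.0787]]
```

```bash
python3 - <<'E'
from h import *
np.set_printoptions(precision=4,suppress=True)
o=monitor.get_obs(); print(o['torque'],o['contact_force'],o['joint_efforts'],o['q'])
E
```

```text
[-1.1099  5.1076  0.0033] [-28.1222  -5.8127   3.6625] [ 11.5822 -48.1115  33.1478  -7.3675   6.532   -0.0552] [-0.6875  0.4659 -0.2577  0.8671 -0.0161 -0.7047]
```

Call:
{"api": "arm_command", "payload": {
  "moves": [
    [[-0.008, -0.004, 0], 0, 0],
    [[-0.008, -0.004, 0], 0, 0],
    [[0, 0, 0], 0, 0],
    [[0, 0, 0], 0, 0],
    [[0, 0, 0], 0, 0],
    [[0, 0, 0], 0, 0],
    [[0, 0, 0], 0, 0],
    [[0, 0, 0], 0, 0],
    [[0, 0, 0], 0, 0],
    [[0, 0, 0], 0, 0]
  ]
}}

```text
clock: 26.0
eef_pos: [0.4613, -0.3042, 0.0256]
ee_rot: [-0.016, -0.009, 1.0, 0.002]
contact_force: [-39.1, -1.7, 13.7]
grip_width: 0.0001
grip_force: 19.5
```

```bash
cat > t.py <<'E'
from h import *
np.set_printoptions(precision=4,suppress=True)
o=monitor.get_obs(); print(o['torque'],o['contact_force'],o['eef_pos'],o['clock'])
im,d=grab_frame('scene');C=cam('scene');v,u=np.mgrid[0:420,0:560];c=C[0]
W=np.stack([(u-c['cx'])/c['fx'],(v-c['cy'])/c['fy'],np.ones_like(u)],-1)*d[...,None]@C[1].T+C[2]
hsv=cv2.cvtColor(im,cv2.COLOR_RGB2HSV)
k=(d>0)&(cv2.inRange(hsv,(4,200,60),(20,255,255))>0)&(W[...,2]>.066)&(W[...,2]<.09)&(abs(W[...,1]+.303)<.045)&(W[...,0]<.51)&(W[...,0]>.40); P=W[k]
print('tab',len(P),np.percentile(P,[0,5,50,95,100],axis=0))
k=(d>0)&(abs(W[...,0]-o['eef_pos'][0]+.0)<.02)&(W[...,1]>-.33)&(W[...,1]<-.28)&(hsv[...,2]<90)&(W[...,2]>.04); print('finger low z',np.sort(W[k][:,2])[:10], W[k][np.argsort(W[k][:,2])[:5]])
E
python3 t.py
```

```text
[-0.4524  7.0063  0.0488] [-39.1423  -1.6694  13.7335] [ 0.4613 -0.3042  0.0256] 26.0
tab 44 [[ 0.472  -0.3265  0.0671]
 [ 0.4729 -0.3258  0.0685]
 [ 0.4764 -0.3224  0.0785]
 [ 0.4814 -0.3134  0.0844]
 [ 0.4819 -0.3109  0.0851]]
finger low z [0.04   0.0401 0.0401 0.0403 0.0404 0.0406 0.0406 0.0407 0.0408 0.0409] [[ 0.4805 -0.3261  0.04  ]
 [ 0.4699 -0.328   0.0401]
 [ 0.4443 -0.2812  0.0401]
 [ 0.4671 -0.3235  0.0403]
 [ 0.4618 -0.3245  0.0404]]
```

```bash
python3 - <<'E'
from h import *
np.set_printoptions(precision=3,suppress=True)
im,d=grab_frame('scene');C=cam('scene');v,u=np.mgrid[0:420,0:560];c=C[0]
W=np.stack([(u-c['cx'])/c['fx'],(v-c['cy'])/c['fy'],np.ones_like(u)],-1)*d[...,None]@C[1].T+C[2]
hsv=cv2.cvtColor(im,cv2.COLOR_RGB2HSV)
for z in np.arange(.04,.135,.01):
    k=(d>0)&(hsv[...,2]<60)&(abs(W[...,2]-z)<.005)&(W[...,0]>.52)&(W[...,0]<.66)&(W[...,1]>-.4)&(W[...,1]<-.2)
    P=W[k]
    if len(P)>3: print(round(z,3),len(P),np.percentile(P[:,:2],[3,50,97],axis=0).tolist())
im2=cv2.resize(im[95:215,200:360],(800,600),interpolation=cv2.INTER_CUBIC); save('s9.png',im2)
E
```

```text
0.04 49 [[0.5900843682998442, -0.3375936709803764], [0.591886132638203, -0.3131622210856039], [0.6030858398747422, -0.27451508222830673]]
0.05 68 [[0.5900379301343319, -0.33772139868544293], [0.5917835656523721, -0.31703715833548374], [0.6149128074913127, -0.2723699582604281]]
0.06 135 [[0.5902842182688829, -0.33797108436870255], [0.5943205527735063, -0.31337461368496144], [0.6127917297200571, -0.27072317830640935]]
0.07 95 [[0.5912966783790836, -0.33139780770515703], [0.6018712302086408, -0.31217549760628893], [0.6147084517580387, -0.275936006982023]]
0.08 36 [[0.602286818577724, -0.3257850725843489], [0.6043961712316802, -0.3219535862439211], [0.6162088369118067, -0.30455414811451925]]
0.09 30 [[0.6026093490588093, -0.3269592735979206], [0.6061122116112472, -0.3238721654089329], [0.6143813528951535, -0.3082350871714069]]
0.1 23 [[0.6034807910325505, -0.3268412610768733], [0.6074574369135439, -0.3243207017147043], [0.6173032599034347, -0.3183840013410599]]
0.11 38 [[0.5702662169496454, -0.33103335501528885], [0.5876648676699556, -0.3279888004278173], [0.615772732843911, -0.2826479301174643]]
0.12 112 [[0.5692313017191396, -0.3319546941248055], [0.5765787479946929, -0.3283293132717392], [0.6159217078846809, -0.2756792635358378]]
0.13 400 [[0.5707577207222275, -0.33030114835711577], [0.5919017203891854, -0.3048714298525282], [0.6154602304225754, -0.2754739396821504]]
```

View pics/s9.png

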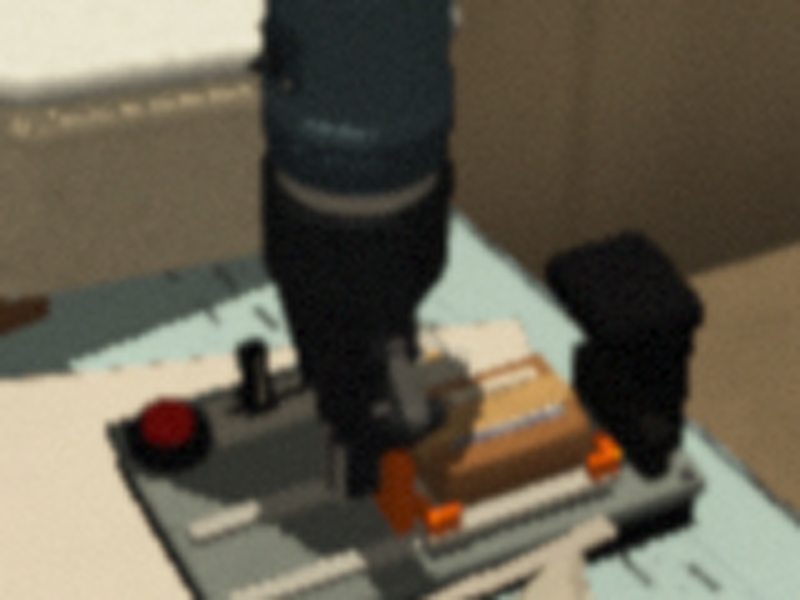

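The view shows the shut fingertip at (350,480) left of the orange tab at (395,480). The parcel is clear of the head's column, and a grey finger knuckle sits at (430,385) above the tab and parcel. I'll check how high that knuckle is. All 10 pictures are used, so I'm on numbers from here.

```bash
python3 - <<'E'
from h import *
np.set_printoptions(precision=3,suppress=True,linewidth=220)
im,d=grab_frame('scene');C=cam('scene');o=monitor.get_obs();p=o['eef_pos'];M=rot(o['ee_rot']).as_matrix()
for Y in range(330,520,14):
    r=[]
    for X in range(330,500,14):
        u,v=int(200+X/5),int(95+Y/5); w=unproj(C,(u,v),d[v,u])*1000; r.append('%d,%d,%d'%tuple(w.round()))
    print(Y,*r)
im,d=grab_frame('wrist');C=cam('wrist');v,u=np.mgrid[0:420,0:560];c=C[0]
Q=(np.stack([(u-c['cx'])/c['fx'],(v-c['cy'])/c['fy'],np.ones_like(u)],-1)*d[...,None]@C[1].T+C[2]-p)@M*1000
for z in range(-110,-25,8):
    k=(d>0)&(abs(Q[...,2]-z)<4)&(abs(Q[...,1])<70)&(abs(Q[...,0])<40); 
    if k.sum(): print('tool z',z,k.sum(),np.percentile(Q[k][:,:2],[1,50,99],axis=0).round().tolist())
E
```

```text
330 449,-320,165 452,-322,166 455,-330,171 458,-338,176 462,-344,179 470,-339,172 473,-345,176 545,-205,42 571,-168,3 577,-172,4 583,-177,6 589,-176,4 595,-181,5
344 447,-323,163 452,-322,160 456,-328,164 457,-340,172 463,-341,172 470,-340,168 474,-342,168 541,-214,44 552,-207,35 574,-179,4 582,-179,2 585,-184,4 592,-187,4
358 447,-323,155 452,-321,152 456,-328,156 456,-341,166 462,-345,167 469,-343,163 472,-346,164 529,-238,58 535,-242,58 542,-243,57 576,-191,3 580,-194,4 588,-196,3
372 448,-319,144 452,-321,144 455,-329,149 456,-342,158 460,-347,161 467,-348,159 471,-348,158 525,-247,57 533,-247,54 540,-248,53 570,-203,5 537,-279,77 544,-280,77
386 448,-319,136 451,-322,136 454,-330,142 460,-333,143 461,-345,151 464,-353,157 468,-354,156 525,-246,47 517,-280,77 523,-283,78 529,-286,78 533,-287,77 539,-291,78
400 448,-317,125 452,-320,126 457,-323,126 465,-322,123 460,-346,144 462,-358,153 466,-358,152 472,-359,150 477,-362,151 519,-292,78 524,-295,78 528,-298,79 534,-300,78
414 452,-308,110 452,-320,121 464,-308,106 453,-349,144 455,-359,152 461,-361,151 464,-362,150 471,-362,148 4
[... 1151 characters left out ...]
-341,62 508,-330,47 512,-333,48 518,-334,47
tool z -110 11729 [[3.0, -56.0], [12.0, -1.0], [18.0, 54.0]]
tool z -102 9370 [[-2.0, -50.0], [12.0, 2.0], [17.0, 48.0]]
tool z -94 5617 [[-9.0, -44.0], [11.0, 2.0], [17.0, 42.0]]
tool z -86 7978 [[-9.0, -38.0], [10.0, 1.0], [13.0, 36.0]]
tool z -78 3169 [[-10.0, -32.0], [11.0, 1.0], [14.0, 30.0]]
tool z -70 1194 [[-11.0, -18.0], [8.0, -1.0], [12.0, 15.0]]
tool z -62 707 [[6.0, -14.0], [11.0, -1.0], [11.0, 12.0]]
tool z -54 1073 [[-37.0, -14.0], [7.0, -1.0], [11.0, 12.0]]
tool z -46 786 [[-32.0, -14.0], [7.0, -1.0], [11.0, 20.0]]
tool z -38 468 [[-13.0, -21.0], [10.0, 1.0], [11.0, 21.0]]
tool z -30 343 [[-22.0, -32.0], [-21.0, 17.0], [-11.0, 31.0]]
```

Call:
{"api": "arm_command", "payload": {
  "moves": [
    [[0.02, 0, 0], 0, 0],
    [[0.03, 0, 0], 0, 0],
    [[0.04, 0, 0], 0, 0],
    [[0.06, 0, 0], 0, 0],
    [[0.06, 0, 0], 0, 0],
    [[0.06, 0, 0], 0, 0],
    [[0, 0, 0], 0, 0],
    [[0, 0, 0], 0, 0],
    [[0, 0, 0], 0, 0],
    [[0, 0, 0], 0, 0]
  ]
}}

```text
clock: 27.45
eef_pos: [0.4118, -0.3087, 0.0293]
ee_rot: [0.0, -0.011, 1.0, -0.0]
contact_force: [-0.2, 0.4, -0.0]
grip_width: -0.0004
grip_force: 0.0
```

```bash
python3 t.py | head -8; python3 - <<'E'
from h import *
np.set_printoptions(precision=4,suppress=True)
im,d=grab_frame('top')
for q,z in (('tab',.081),('parcel',.077),('big_parcel',.057),('stamp',.078)):
    try: print(q,rect('top',q,z,d))
    except Exception as e: print(q,e)
im,d=grab_frame('wrist');
for q,z in (('tab',.082),('parcel',.078),('nest',.048)):
    try: print(q,rect('wrist',q,z,d))
    except Exception as e: print(q,e)
E
```

```text
[-0.0158  0.0256  0.0135] [-0.157   0.3993 -0.0156] [ 0.4118 -0.3087  0.0293] 27.45
tab 104 [[ 0.4719 -0.327   0.0662]
 [ 0.4727 -0.3252  0.0678]
 [ 0.4754 -0.3106  0.0804]
 [ 0.4809 -0.2901  0.0846]
 [ 0.4825 -0.2838  0.0858]]
finger low z [0.0401 0.0401 0.0402 0.0404 0.0404 0.0404 0.0405 0.0406 0.0407 0.0407] [[ 0.4217 -0.3289  0.0401]
 [ 0.4028 -0.3233  0.0401]
tab (array([0., 0.]), array([0., 0.]), 0.0, np.float64(nan), 0)
parcel (array([ 532.4, -302.7]), array([70.8, 53.6]), 0.6, np.float64(0.0769), 730)
big_parcel (array([ 511.6, -608.6]), array([ 69.8, 101.2]), 46.4, np.float64(0.0558), 1550)
stamp (array([ 361.3, -428.4]), array([39.3, 61.6]), 22.0, np.float64(0.0776), 595)
tab (array([0., 0.]), array([0., 0.]), 0.0, np.float64(nan), 0)
parcel list index out of range
nest (array([ 473.7, -308.2]), array([7.3, 2.7]), 86.2, np.float64(0.049), 204)
  return _methods._mean(a, axis=axis, dtype=dtype,
  ret = ret.dtype.type(ret / rcount)
```

The carriage stayed where it was after I backed off (tab at 0.472–0.482) and took 39 N without moving. It is on its end stop, held by the catch, so it must have started about 12 mm in. Next is the selector: rise, turn so the fingers close along the scanner's x, and take a fresh measurement.

Call:
{"api": "arm_command", "payload": {
  "moves": [
    [[0, 0, -0.08], 0, 0],
    [[0, 0, -0.12], 0, 0],
    [[0, 0, -0.12], 0, 0],
    [[-0.06, 0, 0], 0.1, 0.4],
    [[-0.06, 0, 0], 0.1, 0.4],
    [[-0.06, 0, 0], 0.1, 0.4],
    [[0, 0, 0], 0.115, 0.4],
    [[0, 0, 0], 0.115, 0.4],
    [[0, 0, 0], 0.115, 0.4],
    [[0, 0, 0], 0.115, 0.4]
  ]
}}

```text
clock: 29.2
eef_pos: [0.4555, -0.3146, 0.1093]
ee_rot: [-0.0, 0.556, 0.831, -0.0]
contact_force: [0.3, 0.1, -0.0]
grip_width: 0.0341
grip_force: 0.0
```

Call:
{"api": "arm_command", "payload": {
  "moves": [
    [[0, 0, 0], 0.115, 0.4],
    [[0, 0, 0], 0.115, 0.4],
    [[0, 0, 0], 0.024, 0.4],
    [[0, 0, 0], 0, 0.4],
    [[0, 0, 0], 0, 0.4],
    [[0, 0, 0], 0, 0.4],
    [[0, 0, 0], 0, 0.4],
    [[0, 0, 0], 0, 0.4],
    [[0, 0, 0], 0, 0.4],
    [[0, 0, 0], 0, 0.4]
  ]
}}

```text
clock: 30.45
eef_pos: [0.4555, -0.3146, 0.1094]
ee_rot: [0.0, 0.707, 0.707, -0.0]
contact_force: [-0.0, -0.2, 0.1]
grip_width: 0.034
grip_force: 0.0
```

```bash
cat > sel.py <<'E'
from h import *
np.set_printoptions(precision=4,suppress=True)
o=monitor.get_obs(); print(o['eef_pos'],o['ee_rot'],o['grip_width'],o['clock'])
im,d=grab_frame('wrist');C=cam('wrist');v,u=np.mgrid[0:420,0:560];c=C[0]; hsv=cv2.cvtColor(im,cv2.COLOR_RGB2HSV)
W=np.stack([(u-c['cx'])/c['fx'],(v-c['cy'])/c['fy'],np.ones_like(u)],-1)*d[...,None]@C[1].T+C[2]
def f(n,m,zl,zh,y0,y1,x0=.38,x1=.58):
    k=(d>0)&m&(W[...,2]>zl)&(W[...,2]<zh)&(W[...,1]>y0)&(W[...,1]<y1)&(W[...,0]>x0)&(W[...,0]<x1); P=W[k]
    if len(P)>8: r=cv2.minAreaRect((P[:,:2]*1000).astype(np.float32)); print(n,len(P),np.round(r[0],1),np.round(r[1],1),round(r[2],1),'med',np.median(P,0),'x',np.percentile(P[:,0],[2,98]))
T=np.ones(d.shape,bool)
f('selector',T,.073,.083,-.24,-.2,.42)
f('index',cv2.inRange(hsv,(45,80,30),(90,255,255))>0,.0415,.05,-.22,-.18)
red=(hsv[...,1]>150)&((hsv[...,0]<4)|(hsv[...,0]>174))
f('button',red,.045,.062,-.25,-.19)
f('tab',cv2.inRange(hsv,(4,150,60),(20,255,255))>0,.079,.086,-.34,-.26)
f('corner',cv2.inRange(hsv,(4,150,60),(20,255,255))>0,.057,.064,-.35,-.26,.38,.6)
for q in ('selector_top','index','start_top','tab','nest'):
    for r in pinpoint('wrist',q)[:1]:
        c_=r['centre'];a,b=[int(round(x)) for x in c_]; print(q,round(r['confidence'],2),W[b,a])
E
python3 sel.py
```

```text
[ 0.4555 -0.3146  0.1094] [ 0.      0.7072  0.707  -0.    ] 0.03396180191517892 30.45
selector 785 [ 450.8 -220.1] [13.9 14.4] 0.1 med [ 0.4507 -0.2203  0.0789] x [0.4441 0.4572]
index 352 [ 501.9 -199.1] [11.  10.2] 89.9 med [ 0.5016 -0.1991  0.0445] x [0.497  0.5065]
button 1564 [ 405.9 -220.2] [23.5 25.6] 46.7 med [ 0.4077 -0.2212  0.0567] x [0.3965 0.4178]
tab 1304 [ 517.9 -304.4] [43.3 90.7] 89.1 med [ 0.478  -0.3023  0.0825] x [0.4733 0.4833]
corner 1394 [ 525.2 -302.9] [104.   71.6] 1.3 med [ 0.4941 -0.2781  0.0608] x [0.4748 0.5766]
selector_top 0.77 [ 0.4511 -0.2196  0.0792]
index 0.79 [ 0.4995 -0.199   0.0443]
start_top 0.63 [ 0.408  -0.2192  0.0571]
tab 0.72 [ 0.4775 -0.3043  0.0834]
nest 0.67 [ 0.4265 -0.3036  0.1925]
```

The tab is at x = 0.478, and the carriage's nub (about 0.547) is past the catch block (0.525–0.542), so it is latched. Selector x is 0.4507 and the clip 0.5017, so it needs to slide about 51.4 mm. I'll pinch it, staying above the button.

Call:
{"api": "arm_command", "payload": {
  "force": 25,
  "moves": [
    [[0.08, -0.009, 0], 0, 0.3],
    [[0.15, -0.01, 0], 0, 0.3],
    [[0.12, 0, 0], 0, 0.3],
    [[0.028, 0, 0], 0, 0.3],
    [[0, 0, 0], 0, 0.3],
    [[0, 0, 0.08], 0, 0.3],
    [[0, 0, 0.08], 0, 0.3],
    [[0, 0, 0], 0, 0.3],
    [[0, 0, 0], 0, 0.3],
    [[0, 0, 0], 0, 0.3]
  ]
}}

```text
clock: 32.0
eef_pos: [0.4516, -0.2209, 0.0703]
ee_rot: [0.001, 0.707, 0.707, 0.0]
contact_force: [0.2, 0.2, 0.6]
grip_width: 0.0257
grip_force: 0.0
```

```bash
python3 sel.py 2>/dev/null | head -4;python3 -c "
from h import *
go(.4507,-.2202,.025,90)"
```

```text
[ 0.4516 -0.2209  0.0703] [0.001  0.7074 0.7068 0.0002] 0.025718354583278265 32.0
selector 818 [ 450.7 -219.6] [15.  13.6] 89.8 med [ 0.4508 -0.2181  0.0789] x [0.4441 0.4575]
index 347 [ 502.1 -198.4] [10.5 10.5] 88.7 med [ 0.5014 -0.198   0.0445] x [0.4971 0.5064]
button 1611 [ 407.3 -220.8] [22.8 24.7] 43.7 med [ 0.4078 -0.2188  0.0567] x [0.3969 0.4178]
pose [ 0.451  -0.2202  0.0696] psi 89.98 tilt [ 0. -0. -1.] shift units (no turn first) [ 0.     -0.0012  0.1784] twist -0.0002
after-turn units [-0.     -0.0011  0.1784] F [-0.9  0.6  0.1] w 0.025690539005737235 t 32.3
```

Call:
{"api": "arm_command", "payload": {
  "force": 25,
  "moves": [
    [[0, 0, 0.06], 0, 0.3],
    [[0, 0, 0.06], 0, 0.3],
    [[0, 0, 0.04], 0, 0.3],
    [[0, 0, 0.018], 0, 0.3],
    [[0, 0, 0], 0, 0.3],
    [[0, 0, 0], 0, 0.1],
    [[0, 0, 0], 0, 0.1],
    [[0, 0, 0], 0, 0.1],
    [[0, 0, 0], 0, 0.1],
    [[0, 0, 0], 0, 0.1]
  ]
}}

```text
clock: 33.55
eef_pos: [0.4511, -0.2203, 0.0251]
ee_rot: [0.0, 0.707, 0.707, 0.0]
contact_force: [-0.3, 0.3, 2.3]
grip_width: 0.0132
grip_force: 27.3
```

```bash
python3 -c "
from h import *
go(.502,-.2191,.025,90);print(monitor.get_obs()['grip_force'])"
```

```text
pose [ 0.4511 -0.2203  0.0251] psi 89.98 tilt [ 0.001 -0.    -1.   ] shift units (no turn first) [0.0048 0.2036 0.0006] twist -0.0002
after-turn units [0.0048 0.2036 0.0005] F [-0.3  0.3  2.3] w 0.013155418413086472 t 33.55
27.342782020568848
```

Call:
{"api": "arm_command", "payload": {
  "moves": [
    [[0.001, 0.03, 0], 0, 0.1],
    [[0.001, 0.035, 0], 0, 0.1],
    [[0.001, 0.04, 0], 0, 0.1],
    [[0.001, 0.04, 0], 0, 0.1],
    [[0.001, 0.035, 0], 0, 0.1],
    [[0, 0.025, 0], 0, 0.1],
    [[0, 0, 0], 0, 0.1],
    [[0, 0, 0], 0, 0.1],
    [[0, 0, 0], 0, 0.1],
    [[0, 0, 0], 0, 0.1]
  ]
}}

```text
clock: 34.8
eef_pos: [0.5025, -0.2191, 0.0251]
ee_rot: [0.001, 0.707, 0.707, 0.0]
contact_force: [2.8, -0.4, 4.3]
grip_width: 0.0132
grip_force: 27.8
```

```bash
python3 sel.py 2>/dev/null;python3 -c "
from h import *
go(.502,-.2191,.025,90);print(monitor.get_obs()['grip_force'])"
```

```text
[ 0.5025 -0.2191  0.0251] [0.0005 0.7073 0.7069 0.0001] 0.01323727575456262 34.8
selector 2449 [ 502.2 -219.6] [22.7 40.8] 89.8 med [ 0.5022 -0.2133  0.0789] x [0.4834 0.5214]
index 514 [ 502.4 -198.4] [11.2  9.3] 89.5 med [ 0.5021 -0.1979  0.0447] x [0.4978 0.5069]
button 2869 [ 405.3 -220.4] [27.6 29.5] 26.5 med [ 0.4095 -0.2184  0.0566] x [0.3976 0.4182]
corner 535 [ 532. -271.] [84.  11.9] 0.1 med [ 0.5017 -0.2688  0.0604] x [0.4904 0.5728]
selector_top 0.75 [ 0.5026 -0.2178  0.0792]
index 0.84 [ 0.5008 -0.1948  0.045 ]
pose [ 0.5023 -0.2191  0.0251] psi 89.97 tilt [ 0.001 -0.    -1.   ] shift units (no turn first) [ 0.     -0.0013  0.0005] twist -0.0003
after-turn units [ 0.     -0.0013  0.0005] F [ 1.4 -1.3  4.3] w 0.013501486713507519 t 35.1
27.87963777780533
```

Call:
{"api": "arm_command", "payload": {
  "moves": [
    [[0, 0, 0], 0, 0.3],
    [[0, 0, 0], 0, 0.3],
    [[0, 0, 0], 0, 0.3],
    [[0, 0, -0.06], 0, 0.3],
    [[0, 0, -0.1], 0, 0.3],
    [[0, 0, -0.1], 0, 0.3],
    [[0, 0, -0.08], 0, 0.3],
    [[-0.1, -0.1, 0], 0, 0.3],
    [[-0.1, -0.1, 0], 0, 0.3],
    [[0, 0, 0], 0, 0]
  ]
}}

```text
clock: 36.35
eef_pos: [0.4511, -0.2702, 0.111]
ee_rot: [0.001, 0.708, 0.706, -0.0]
contact_force: [0.6, -0.2, -1.1]
grip_width: 0.0085
grip_force: 0.0
```

```bash
python3 sel.py 2>/dev/null;python3 -c "
from h import *
go(.407,-.2202,.07,90)"
```

```text
[ 0.4511 -0.2702  0.111 ] [ 0.0005  0.7084  0.7058 -0.0001] 0.008547514930842371 36.35
selector 666 [ 502.5 -218. ] [14.1 14.6] 7.0 med [ 0.5021 -0.2175  0.0787] x [0.4959 0.509 ]
index 276 [ 502.6 -197.7] [ 9.5 10.2] 89.7 med [ 0.5023 -0.1977  0.0446] x [0.4978 0.5072]
button 1279 [ 408.  -219.7] [22.9 22.8] 76.6 med [ 0.4087 -0.2193  0.0566] x [0.3978 0.4187]
tab 553 [ 516.1 -309.1] [29.9 96. ] 71.4 med [ 0.4799 -0.2909  0.0823] x [0.474  0.4843]
corner 1035 [ 526.1 -302. ] [104.1  72. ] 1.5 med [ 0.495  -0.2744  0.0607] x [0.474  0.5776]
selector_top 0.63 [ 0.5049 -0.2158  0.0797]
index 0.66 [ 0.5    -0.1971  0.0451]
start_top 0.94 [ 0.4086 -0.2199  0.0581]
tab 0.79 [ 0.4685 -0.2637  0.1613]
pose [ 0.4527 -0.2683  0.11  ] psi 90.05 tilt [ 0. -0. -1.] shift units (no turn first) [ 0.1925 -0.1826  0.16  ] twist 0.0005
after-turn units [ 0.1924 -0.1827  0.1601] F [ 1.2 -0.5  1.4] w -0.00010847230087533525 t 36.65
```

Selector 0.5024 and clip 0.5025 are level. Next is the button, first checking how high its surround is.

Call:
{"api": "arm_command", "payload": {
  "moves": [
    [[0.06, -0.06, 0], 0, 0],
    [[0.08, -0.08, 0], 0, 0],
    [[0.053, -0.041, 0], 0, 0],
    [[0, 0, 0.08], 0, 0],
    [[0, 0, 0.1], 0, 0],
    [[0, 0, 0.08], 0, 0],
    [[0, 0, 0.05], 0, 0],
    [[0, 0, 0], 0, 0],
    [[0, 0, 0], 0, 0],
    [[0, 0, 0], 0, 0]
  ]
}}

```text
clock: 37.9
eef_pos: [0.4076, -0.2211, 0.0332]
ee_rot: [0.001, 0.707, 0.707, 0.0]
contact_force: [-0.4, 0.3, -0.5]
grip_width: -0.0
grip_force: 0.0
```

```bash
cat > b.py <<'E'
from h import *
np.set_printoptions(precision=4,suppress=True)
go(.4078,-.2200,.02,90)
im,d=grab_frame('scene');C=cam('scene');v,u=np.mgrid[0:420,0:560];c=C[0]
W=np.stack([(u-c['cx'])/c['fx'],(v-c['cy'])/c['fy'],np.ones_like(u)],-1)*d[...,None]@C[1].T+C[2]
hsv=cv2.cvtColor(im,cv2.COLOR_RGB2HSV); r=np.hypot(W[...,0]-.408,W[...,1]+.22)
red=(hsv[...,1]>120)&((hsv[...,0]<6)|(hsv[...,0]>172))&(d>0)&(r<.02)
print('red z',red.sum(),np.percentile(W[red][:,2],[5,50,95]) if red.sum() else '')
k=(d>0)&(r>.0135)&(r<.018)&(hsv[...,2]<80)&(W[...,2]<.1); print('ring z',k.sum(),np.percentile(W[k][:,2],[10,50,90]) if k.sum() else '')
k=(d>0)&(hsv[...,2]<90)&(r<.02)&(W[...,2]>.055); print('finger low',np.sort(W[k][:,2])[:8])
E
python3 b.py
```

```text
pose [ 0.4076 -0.2211  0.0332] psi 89.98 tilt [ 0.001 -0.001 -1.   ] shift units (no turn first) [0.0045 0.0008 0.0527] twist -0.0002
after-turn units [0.0044 0.0009 0.0527] F [-0.4  0.3 -0.5] w -4.350530052330459e-05 t 37.9
red z 92 [0.0457 0.0528 0.0589]
ring z 84 [0.0411 0.0475 0.0937]
finger low [0.0551 0.0552 0.0554 0.0555 0.0555 0.0556 0.0561 0.0566]
```

Nothing is touching yet. Pressing gently.

Call:
{"api": "arm_command", "payload": {
  "moves": [
    [[0.004, 0, 0.012], 0, 0],
    [[0, 0, 0.012], 0, 0],
    [[0, 0, 0.012], 0, 0],
    [[0, 0, 0], 0, 0],
    [[0, 0, 0], 0, 0],
    [[0, 0, 0], 0, 0],
    [[0, 0, 0], 0, 0],
    [[0, 0, 0], 0, 0],
    [[0, 0, 0], 0, 0],
    [[0, 0, 0], 0, 0]
  ]
}}

```text
clock: 39.2
eef_pos: [0.4068, -0.2196, 0.0233]
ee_rot: [-0.0, 0.707, 0.707, -0.0]
contact_force: [-1.5, 1.3, 2.3]
grip_width: 0.0003
grip_force: 1.2
```

Call:
{"api": "arm_command", "payload": {
  "moves": [
    [[0, 0, 0.008], 0, 0],
    [[0, 0, 0.008], 0, 0],
    [[0, 0, 0], 0, 0],
    [[0, 0, 0], 0, 0],
    [[0, 0, 0], 0, 0],
    [[0, 0, 0], 0, 0],
    [[0, 0, 0], 0, 0],
    [[0, 0, 0], 0, 0],
    [[0, 0, 0], 0, 0],
    [[0, 0, 0], 0, 0]
  ]
}}

```text
clock: 40.45
eef_pos: [0.4069, -0.2196, 0.0194]
ee_rot: [0.0, 0.707, 0.707, -0.0]
contact_force: [-0.6, 1.3, 3.5]
grip_width: 0.0
grip_force: 2.4
```

Call:
{"api": "arm_command", "payload": {
  "moves": [
    [[0, 0, 0.008], 0, 0],
    [[0, 0, 0.008], 0, 0],
    [[0, 0, 0.008], 0, 0],
    [[0, 0, 0], 0, 0],
    [[0, 0, 0], 0, 0],
    [[0, 0, 0], 0, 0],
    [[0, 0, 0], 0, 0],
    [[0, 0, 0], 0, 0],
    [[0, 0, 0], 0, 0],
    [[0, 0, 0], 0, 0]
  ]
}}

```text
clock: 41.7
eef_pos: [0.4072, -0.2198, 0.0184]
ee_rot: [0.001, 0.707, 0.707, 0.0]
contact_force: [-14.8, 10.2, 56.8]
grip_width: 0.0
grip_force: 27.8
```

The button bottomed: about 5 N through its travel, then a hard stop. Now I'll let it up and clear the scene.

Call:
{"api": "arm_command", "payload": {
  "moves": [
    [[0, 0, -0.02], 0, 0],
    [[0, 0, -0.03], 0, 0],
    [[0, 0, -0.06], 0, 0],
    [[0, 0, -0.12], 0, 0],
    [[0, 0, -0.15], 0, 0],
    [[0, 0, -0.1], 0, 0],
    [[-0.1, 0, 0], 0, 0],
    [[-0.1, 0, 0], 0, 0],
    [[0, 0, 0], 0, 0],
    [[0, 0, 0], 0, 0]
  ]
}}

```text
clock: 42.95
eef_pos: [0.4064, -0.2689, 0.1327]
ee_rot: [-0.001, 0.707, 0.707, 0.0]
contact_force: [-0.3, 0.7, -0.3]
grip_width: 0.0
grip_force: 0.0
```

```bash
python3 sel.py 2>/dev/null; python3 c.py 2>/dev/null; python3 b.py | tail -3
```

```text
[ 0.4064 -0.2689  0.1327] [-0.0008  0.7073  0.7069  0.0001] 1.39681393894076e-06 42.95
selector 571 [ 501.4 -218.6] [13.8 14.7] 0.8 med [ 0.5006 -0.2184  0.0789] x [0.495  0.5077]
index 244 [ 501.8 -198.6] [10.4 10.9] 90.0 med [ 0.5012 -0.1985  0.0447] x [0.4968 0.5062]
button 1010 [ 407.  -220.5] [23.  23.7] 75.9 med [ 0.4064 -0.22    0.0568] x [0.3965 0.4171]
tab 945 [ 518.9 -302.7] [92.1 43.5] 1.3 med [ 0.4773 -0.3019  0.0827] x [0.4732 0.483 ]
corner 935 [ 525.3 -302.6] [104.8  71.9] 1.3 med [ 0.492  -0.2758  0.0607] x [0.4729 0.5763]
selector_top 0.57 [ 0.5042 -0.2167  0.0796]
index 0.49 [ 0.497  -0.1979  0.0427]
start_top 0.73 [ 0.4064 -0.2194  0.0567]
tab 0.85 [ 0.4789 -0.306   0.0842]
nest 0.53 [ 0.5016 -0.2648  0.0338]
tab (array([ 477.3, -303.3]), array([ 9.9, 42.7]), 0.2, np.float64(0.0814), 109)
parcel (array([ 530.7, -302.7]), array([75.7, 53.7]), 1.0, np.float64(0.0768), 969)
wrist tab 883 [ 0.47296131 -0.32695316  0.07901216] [ 0.56427    -0.27980861  0.08483066]
red z 99 [0.0455 0.0541 0.0578]
ring z 46 [0.0394 0.0465 0.0489]
finger low [0.0554 0.0556 0.0561 0.0565 0.0568 0.057  0.0574]
```

```bash
python3 -c "
from rig import hand_in
print(hand_in())"
```

```text
the job is handed in; nothing more can be done
None
```

I handed the job in at about 43 s with every step done in the order asked. The parcel lies flat in the nest, the carriage stays put against its end stop (catch judged by position), the selector is within about 0.5 mm of the clip, and the button went fully down and came back up. The stamp and big parcel had not moved when last measured, just after the carriage push. The fingertips stand about 31 mm short of the reported TCP, so the first grasp missed; finger forces peaked at about 39 N on the tab and 57 N on the button.

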